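Lay the spindle in its stand and snap both bearing caps shut

ROBOT

A 6-joint arm with a two-finger parallel gripper is mounted at the origin on the work surface. World frame = base frame: x ahead of the robot, y to its left, z up, the work surface at z = 0. Lengths are in m, angles in rad, forces in N, time in s.
With the tool pointing down it reaches from about 0.3 to 1 m from the base axis. Payload 5.1 kg.
Tool frame: the origin (TCP) lies midway between the tips of the shut fingers; the grasp point (between the pads) lies arm.hold_point_z behind it (arm.hold_point_z is the distance from the TCP to the grasp point, in m); z points along the fingers, x is the direction in which the jaws open and shut, and the axes are right-handed (so a half turn about z gives the same grasp; the last joint's range is limited). The gripper opens to 95 mm and grips with 3 to 60 N. Pads are 20 mm wide; open, the fingers measure 119 mm over their backs; the gripper's body (75 mm by 180 mm) begins 59 mm behind the grasp point.
Start: joints at [-1.431, 0.124, 1.65, -0, 1.367, -0.083], TCP at [0.144, -0.634, 0.215] pointing down, gripper open.
Joint ranges: [-2.61, 2.61], [-1.02, 2.33], [0.03, 2.71], [-1.35, 4.49], [0.32, 2.68], [-2.91, 2.91]. Speed limits (rad/s): [2.57, 2.57, 3.14, 3.14, 3.14, 3.14].

INTERFACE

Orientations are given as a unit quaternion [w, x, y, z].
In Python, from plant import arm gives the robot as it stands.
- The arm moves only by the tool carry_out, never from a script. Its argument "commands" is a list of rows, each a list of 3 entries, a list of its own where there are three numbers: the shift along the tool's x, y, z in units of 0.08 m (1.0 is 0.08 m), then the turn, a rotation vector about the tool's x, y, z in units of 120 degrees (1.0 is 120 degrees), then the gripper command: -1 is fully open, 1 is shut, values between are in proportion. In form: [[[x, y, z], [wx, wy, wz], grip], ...]. A call has 1 to 12 rows; each row is the pose to reach, as a shift and turn from the pose measured when the call began, along the tool's axes at that moment; what a row does not reach only later rows make up. A row lasts 1/12 s, in which the tool goes at most 41.7 mm and 7.16 degrees, less where a joint would pass 70% of its speed; a pose out of reach is approached as far as the arm can. A call with a number of a shift or a turn outside -1 to 1 is refused whole. A call with a gripper value outside its range is refused whole. The fingers move at their own pace and stop on an object; "newtons" is the grip in N (left out, the last holds). Time passes only in rows, so rows that repeat a pose let the fingers close. It gives the time, the measured TCP pose, the force and the opening at its end, in the units of the state.
- arm.state(): the state, without advancing time (a new reading comes with each control period).
- arm.capture(name): name is "side" or "top" or "wrist"; returns (picture, depth): 384x512x3 uint8, red, green, blue; 384x512 float32, m along the optical axis (not along the pixel's ray), 0 where there is no reading.
- arm.calibration(name): a dict with "fx", "fy", "cx", "cy" (pixels), "k1" (the pictures are not rectified: a ray, as slopes to the right and down, at radius r is drawn at 1 + k1 r^2 times it, then the intrinsics apply), "R" (3x3) and "t" (3): a world point X has camera coordinates R X + t; the wrist camera has in their place "T_tool_cam" (4x4, takes a point from camera to tool coordinates, whose origin is the TCP and whose axes are the tool frame's). Camera axes: x right, y down, z forward; pixel columns grow to the right and rows downward; lengths in m; the calibration is good to about 2 mm. A picture is of the moment at which its call begins: read the wrist's pose just before it. calibration takes no time and is no camera call.
- arm.finish_job(): hands the job in, once; it reports no verdict.
The state is a dict: "clock": time; "q": joint angles; "joint_velocities": joint speeds; "joint_torque": joint torques, N m; "ee_pos": TCP position; "tcp_rot": TCP orientation; "contact_force": force on the tool from outside, world axes, zero at the start; "ft_torque": the same for the moment, N m; "gripper_width": finger opening in m.
Only numpy, scipy, OpenCV 4.12 (cv2) and the standard library are available. Lean on these libraries where they do the work, as an engineer would, in place of code of your own. Each camera call takes 0.05 s, during which the arm holds its last target.

TASK

Lift the pulley spindle off its wooden rest and lay it down in the two open saddles of the grey stand, then swing both hinged bearing caps over the shaft and press each down by its thumb tab until its catch clicks and keeps it shut when you let go. The two catches are set to different, unknown heights with a hard stop just below the click, so feel for it and do not force the caps (keep well under 40 N). Leave the other things on the bench where they are.

Things in the scene. Friction and masses are not known exactly. Their poses are not given: they have to be found in the camera images.
- stand: Spindle stand, fixed. Base plate 140 (x) x 250 (y) x 14 mm; bearing blocks at y = +75 and -75 mm, each 26 mm wide in y, 68 mm long in x, 58 mm high, with an open 90-degree V saddle along y (mouth 41 mm wide). Caps hinge on the +x side. Origin: centre of its underside, on the bench. A spindle lying home has its axis along the stand's y at x = 0, z = 50 mm, its middle at y = 0.
- spindle: Steel spindle, about 0.5 kg: shaft 18 mm across, 220 mm long along its own y, ends alike. In the middle an aluminium pulley 41 mm across, 36 mm long (grip here). Two dark collars 28 mm across, 43 to 55 mm either side of the middle, go between the two blocks with 7 mm to spare each side. Origin on the axis at the middle. Starts on the wooden rest.
- rest: Wooden rest, fixed: board 100 (x) x 190 (y) x 12 mm with V-notched uprights at y = +78 and -78 mm, 18 mm thick, 60 mm long in x, 50 mm high. Origin: centre of its underside. The spindle starts in it along the rest's y, axis 45 mm above the bench.
- cap_a (a joint): Angle (rad) of the hinged cap of the block at the stand's y = +75 mm: 1.57 upright, more leans away to +x; starts wide open and stays where it is left. A spring pin lifts it to 0.4 unless the sprung catch holds it. The catch bracket's height differs from start to start: the cap clicks home, on a hard stop, somewhere from 0 to 0.17 rad. Clicking takes about 8 to 15 N at the tab.
- cap_b (a joint): The same for the cap of the block at the stand's y = -75 mm.
- cap_a_tab (a point): Middle of the top face of cap a's thumb tab (ribbed free end, 22 mm long, 26 mm wide). The cap is an aluminium plate 8 mm thick, 24 mm wide, its top face 9 mm off the hinge axis, reaching 92 mm from the axis; this point is 81 mm from it; at angle 0 at x = -47, z = 69 mm in the stand's frame. Under the cap, 70 mm from the hinge, a prong with a round nose hangs 18 mm down.
- cap_b_tab (a point): The same for cap b.
- cap_a_hinge (a point): Cap a's hinge axis (along the stand's y): x = +34, y = +75, z = 60 mm in the stand's frame.
- cap_b_hinge (a point): Cap b's hinge axis: x = +34, y = -75, z = 60 mm in the stand's frame.
- oil_bottle: Bystander: brown glass oil bottle, 56 mm across, 120 mm tall. Not part of the job.
- jar: Bystander: glass jar with a steel lid, 64 mm across, 75 mm tall. Not part of the job.
- tin: Bystander: open dark steel tin, 72 mm across, 70 mm tall. Not part of the job.
- wrench: Bystander: steel wrench lying flat. Not part of the job.
- hammer: Bystander: hammer lying flat. Not part of the job.
- screwdriver: Bystander: screwdriver lying flat in front of the stand. Not part of the job.
- bearing: Bystander: loose steel bearing ring, 52 mm across, 15 mm high. Not part of the job.
- offcut: Bystander: wood offcut 90 x 50 x 25 mm. Not part of the job.
Things that resemble listed ones, but are neither listed nor needed, are in the scene too. There is more than one size of the spindle; the job needs the largest.

How it is judged:
On the way, in this order (a step that is already met when the one before it is completed fails the run):
1. the spindle lies in both saddles, let go, with both caps still open (x of spindle in the frame of stand between -0.005 and 0.005 m and y of spindle in the frame of stand between -0.012 and 0.012 m and z of spindle in the frame of stand between 0.046 and 0.054 m and angle between the y axis of spindle and the y axis of stand, either way round below 0.06 rad and contact force between spindle and the fingers below 0.2 N and value of joint each of cap_a, cap_b above 0.6 rad), for 0.2 s.
2. one of the two caps (either) stays shut over the lying spindle with the fingers off it (x of spindle in the frame of stand between -0.005 and 0.005 m and y of spindle in the frame of stand between -0.012 and 0.012 m and z of spindle in the frame of stand between 0.046 and 0.054 m and angle between the y axis of spindle and the y axis of stand, either way round below 0.06 rad and value of joint any of cap_a, cap_b below 0.26 rad and contact force between stand and the fingers below 0.2 N), for 0.2 s.
At the end, for the whole second after the job is handed in: The spindle rests let go in both saddles (within 5 mm across, 12 mm along, 4 mm in height, 0.06 rad of home), both caps are held shut by their catches (under 0.26 rad), all is at rest, and no other listed thing has moved 30 mm or more (x of spindle in the frame of stand between -0.005 and 0.005 m and y of spindle in the frame of stand between -0.012 and 0.012 m and z of spindle in the frame of stand between 0.046 and 0.054 m and angle between the y axis of spindle and the y axis of stand, either way round below 0.06 rad and contact force between spindle and the fingers below 0.2 N and value of joint each of cap_a, cap_b below 0.26 rad and velocity of joint each of cap_a, cap_b below 0.05 rad/s and linear speed of spindle below 0.02 m/s and distance of each of oil_bottle, jar, tin, wrench, hammer, screwdriver, bearing, offcut from where it was at the start of the episode below 0.03 m); the robot touches nothing.
It fails at once if the robot presses on the stand or its caps with more than 40 N (contact force between stand and the fingers above 40 N or contact force between stand and the arm above 40 N).
It fails at once if another thing on the bench is knocked 50 mm or more from its place (distance of any of oil_bottle, jar, tin, wrench, hammer, screwdriver, bearing, offcut from where it was at the start of the episode above 0.05 m).
It also fails if it takes over 61 s, if anything falls off the work surface, if the arm or the gripper's body presses on something with over 40 N, if the wrist force passes 120 N, or if a joint passes its speed limit or range.

## Working session

There is one attempt and no reset: what is moved stays moved. The work goes in short steps, Python scripts to look and compute and a tool call to move; the robot and the scene stay as the last step left them, time stands still between calls to the robot, and variables do not carry over. Pictures are saved under pics/ and viewed, and the job is handed in when it is done.

Besides the shell and the picture viewer there is one more tool, called after "Request:" as name([rows], argument=value, ...), one row to a line, values as JSON. carry_out: Moves the arm, as the interface text tells. Shifts and turns lie within -1 to 1; 1 stands for 0.08 m of shift or 120 degrees of turn. Its arguments: {"type":"object","properties":{"commands":{"type":"array","items":{"type":"array"}},"newtons":{"type":"number"}},"required":["commands"]}

```bash
ls; mkdir -p pics
python3 - <<'E'
from plant import arm
import cv2,numpy as np
print(arm.state(), arm.hold_point_z)
for n in ["side","top","wrist"]:
    p,d=arm.capture(n); np.save(f"pics/{n}0_d.npy",d); cv2.imwrite(f"pics/{n}0.png",p[:,:,::-1])
    print(n,arm.calibration(n),(d>0).mean())
E
```

```text
pics
{'clock': 0.0, 'q': array([-1.43063017e+00,  1.24494206e-01,  1.65164376e+00, -4.42498431e-07,
        1.36748165e+00, -8.26028996e-02]), 'joint_velocities': array([ 1.18713353e-03, -4.62409342e-04,  1.79648398e-03,  7.16174745e-04,
       -2.15286609e-05,  3.52493813e-04]), 'joint_torque': array([-1.52525994e-03, -4.17608500e+01, -3.59931350e+01,  7.73066562e-02,
        4.93559707e-02, -1.87880155e-04]), 'ee_pos': array([ 0.14348709, -0.63332267,  0.21341197]), 'tcp_rot': array([-6.95559325e-04,  7.81322573e-01, -6.24126597e-01, -7.37111832e-04]), 'contact_force': array([-0.15960167,  0.12990667, -0.13390522]), 'ft_torque': array([0.02602422, 0.03367683, 0.04257256]), 'gripper_width': 0.09502810107226406} 0.0188
side {'fx': 439.64807280920013, 'fy': 439.64807280920013, 'cx': 252.54604599482172, 'cy': 187.14304201925347, 'k1': 0.042550967362165806, 'R': array([[-0.81655531, -0.57720525, -0.00845769],
       [-0.37522951,  0.54184608, -0.75206757],
       [ 0.43868012, -0.61093119, -0.65903174]]), 't': array([0.44007165, 0.27425269, 1.32276055])} 0.984039306640625
top {'fx': 404
[... 190 characters left out ...]
    [-9.87299763e-01,  6.24197253e-04, -1.58867206e-01],
       [ 1.58868341e-01,  2.80254690e-03, -9.87295800e-01]]), 't': array([0.01474008, 0.54957103, 1.35868125])} 0.9959818522135416
wrist {'fx': 337.63736804999866, 'fy': 337.63736804999866, 'cx': 253.4095190191586, 'cy': 186.38914756117734, 'k1': -0.09875725439718823, 'T_tool_cam': array([[ 9.99999189e-01,  1.51522096e-04, -1.26459639e-03,
         1.42369618e-04],
       [ 1.89652167e-04,  9.64113841e-01,  2.65489105e-01,
        -7.51997902e-02],
       [ 1.25944235e-03, -2.65489130e-01,  9.64113031e-01,
        -1.70122159e-01],
       [ 0.00000000e+00,  0.00000000e+00,  0.00000000e+00,
         1.00000000e+00]])} 0.9960225423177084
```

View pics/top0.png

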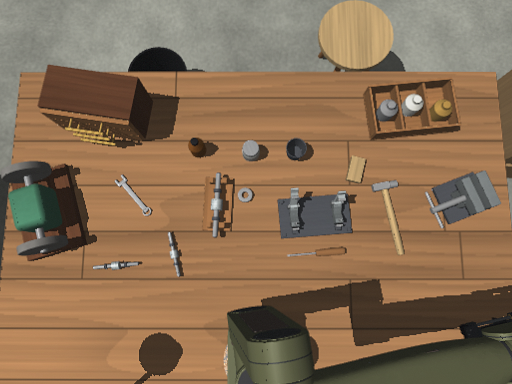

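View pics/side0.png

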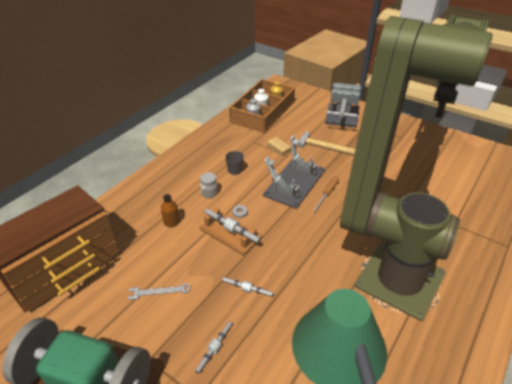

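View pics/wrist0.png

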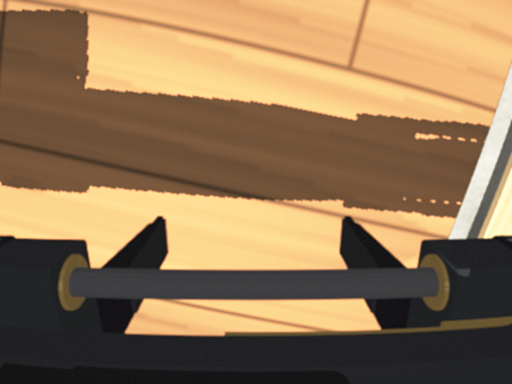

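The top view shows the rest and largest spindle at about (217,204), the stand at about (315,215) with its caps near columns 294 and 339, and smaller spindles at (118,265) and (175,254). Next I'll measure these.

```bash
cat > h.py <<'E'
import numpy as np, cv2
from plant import arm
from scipy.spatial.transform import Rotation as Rn
def K(c): return np.array([[c['fx'],0,c['cx']],[0,c['fy'],c['cy']],[0,0,1.]])
def slopes(c,uv):
    uv=np.atleast_2d(np.array(uv,float))
    return cv2.undistortPoints(uv.reshape(-1,1,2),K(c),np.array([c['k1'],0,0,0.])).reshape(-1,2)
def camRt(name,st=None):
    c=arm.calibration(name)
    if name!='wrist': return c,np.array(c['R']),np.array(c['t'])
    st=st or arm.state(); T=np.eye(4); w=st['tcp_rot']
    T[:3,:3]=Rn.from_quat([w[1],w[2],w[3],w[0]]).as_matrix(); T[:3,3]=st['ee_pos']
    M=np.linalg.inv(T@np.array(c['T_tool_cam'])); return c,M[:3,:3],M[:3,3]
def pts(name,uv,depth,cr=None):   # world points from depth
    c,R,t=cr or camRt(name); s=slopes(c,uv); d=np.atleast_1d(depth)[:,None]
    return (np.hstack([s*d,d])-t)@R
def plane(name,uv,z,cr=None):
    c,R,t=cr or camRt(name); s=slopes(c,uv); r=np.hstack([s,np.ones((len(s),1))])@R; o=-R.T@t
    return o+r*((z-o[2])/r[:,2])[:,None]
def proj(name,X,cr=None):
    c,R,t=cr or camRt(name)
    return cv2.projectPoints(np.atleast_2d(np.array(X,float)),cv2.Rodrigues(R)[0],t,K(c),np.array([c['k1'],0,0,0.]))[0].reshape(-1,2)
def cloud(name,d,cr=None):
    v,u=np.mgrid[:384,:512]; P=pts(name,np.c_[u.ravel(),v.ravel()],d.ravel(),cr).reshape(384,512,3); P[d<=0]=np.nan; return P
def save(n,im,box=None,s=1):
    im=im[:,:,::-1]
    if box: im=im[box[1]:box[3],box[0]:box[2]]
    cv2.imwrite(n,cv2.resize(im,None,fx=s,fy=s,interpolation=cv2.INTER_CUBIC))
E
python3 - <<'E'
from h import *
im=cv2.imread('pics/top0.png')[:,:,::-1]; d=np.load('pics/top0_d.npy')
save('pics/top_crop.png',im,(190,140,370,270),4)
P=cloud('top',d)
for n,(u0,v0,u1,v1) in dict(spindle=(195,165,240,245),stand=(272,180,360,245)).items():
    Q=P[v0:v1,u0:u1].reshape(-1,3); z=Q[:,2]
    print(n,np.histogram(z,bins=[-.01,.005,.01,.02,.04,.05,.06,.08,.1,.12,.16])[0])
    if n=='stand':
        m=(z>.01)&(z<.02); q=Q[m][:,:2].astype(np.float32); r=cv2.minAreaRect(q); print(r,np.median(z[m]))
        m=z>.08; q=Q[m]; 
        print(np.round(q[np.argsort(q[:,1])],3)[::6])
    else:
        m=(z>.047); q=Q[m]; c=q.mean(0); U,S,V=np.linalg.svd(q[:,:2]-c[:2]); print(c,V[0],q.min(0),q.max(0))
        m=(z>.008)&(z<.02); print(cv2.minAreaRect(Q[m][:,:2].astype(np.float32)))
E
```

```text
spindle [1913  343  733   36  171  301   90    0    0    0]
[0.5212625  0.14112337 0.05477153] [-0.9987396   0.05019165] [0.41063392 0.10939601 0.04706114] [0.63325412 0.17316921 0.07396379]
((0.5314171314239502, 0.1308576911687851), (0.26060882210731506, 0.14431224763393402), 4.877647399902344)
stand [2611  368 1881  206  125  168  127   38   12  152]
((0.5078661441802979, -0.21549613773822784), (0.17933326959609985, 0.2842008173465729), 4.738070964813232) 0.014175503764766832
[[ 0.524 -0.282  0.137]
 [ 0.538 -0.28   0.133]
 [ 0.468 -0.278  0.084]
 [ 0.549 -0.277  0.149]
 [ 0.524 -0.275  0.137]
 [ 0.532 -0.274  0.132]
 [ 0.524 -0.272  0.138]
 [ 0.535 -0.27   0.132]
 [ 0.539 -0.268  0.13 ]
 [ 0.535 -0.267  0.135]
 [ 0.546 -0.265  0.144]
 [ 0.544 -0.263  0.136]
 [ 0.529 -0.262  0.126]
 [ 0.534 -0.261  0.097]
 [ 0.54  -0.26   0.12 ]
 [ 0.542 -0.259  0.111]
 [ 0.532 -0.132  0.091]
 [ 0.564 -0.131  0.139]
 [ 0.553 -0.129  0.125]
 [ 0.535 -0.128  0.13 ]
 [ 0.56  -0.127  0.142]
 [ 0.543 -0.125  0.125]
 [ 0.535 -0.124  0.133]
 [ 0.532 -0.122  0.088]
 [ 0.564 -0.121  0.137]
 [ 0.551 -0.119  0.119]
 [ 0.543 -0.118  0.126]
 [ 0.535 -0.117  0.135]
 [ 0.533 -0.115  0.127]
 [ 0.534 -0.114  0.1  ]
 [ 0.529 -0.112  0.086]
 [ 0.555 -0.112  0.131]
 [ 0.537 -0.111  0.101]
 [ 0.553 -0.109  0.126]]
```

View pics/top_crop.png

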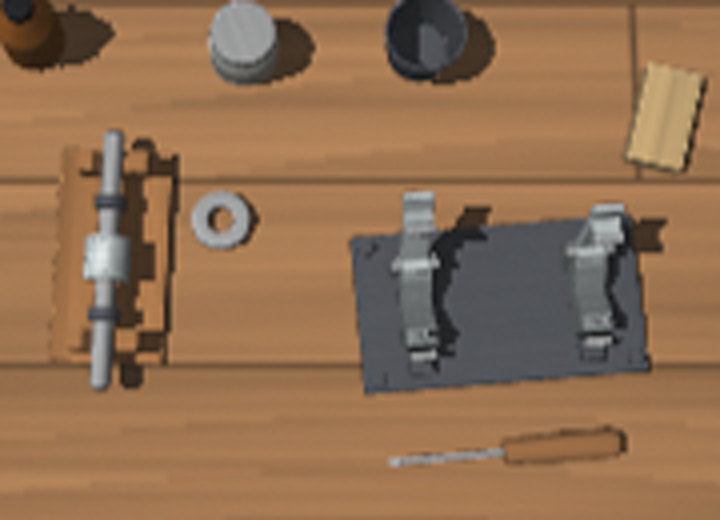

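Request:
carry_out([
  [[-0.73,-1,-0.5],[0,0,-0.683],-1],
  [[-0.73,-1,-0.5],[0,0,-0.683],-1],
  [[-0.73,-1,-0.5],[0,0,-0.683],-1],
  [[-0.73,-1,-0.5],[0,0,-0.683],-1],
  [[-0.73,-1,-0.5],[0,0,-0.683],-1],
  [[-0.73,-1,-0.5],[0,0,-0.683],-1],
  [[-0.73,-1,-0.5],[0,0,-0.683],-1],
  [[-0.73,-1,-0.5],[0,0,-0.683],-1],
  [[-0.73,-1,-0.5],[0,0,-0.683],-1],
  [[-0.73,-1,-0.5],[0,0,-0.683],-1],
  [[-0.73,-1,-0.5],[0,0,-0.683],-1],
  [[-0.73,-1,-0.5],[0,0,-0.683],-1],
])

```text
clock: 1.15
ee_pos: [0.2086, -0.5586, 0.2533]
tcp_rot: [-0.001, 0.999, 0.044, -0.0]
contact_force: [0.4, -0.5, -0.1]
gripper_width: 0.0955
```

```bash
cat >> h.py <<'E'
def go(xyz,yaw_deg,st=None):
    "shift/turn units to get to world TCP with tool down and tool x at yaw"
    st=st or arm.state(); w=st['tcp_rot']; R0=Rn.from_quat([w[1],w[2],w[3],w[0]]).as_matrix()
    a=np.radians(yaw_deg); x=np.array([np.cos(a),np.sin(a),0]); z=np.array([0,0,-1.]); R1=np.c_[x,np.cross(z,x),z]
    s=R0.T@(np.array(xyz)-st['ee_pos'])/.08; r=Rn.from_matrix(R0.T@R1).as_rotvec()/np.radians(120)
    print('t%.2f'%st['clock'],'pos',st['ee_pos'].round(4),'yaw %.1f'%np.degrees(np.arctan2(R0[1,0],R0[0,0])),'F',st['contact_force'].round(1),'w %.4f'%st['gripper_width'],'q6 %.2f'%st['q'][5])
    print('shift',s.round(3),'turn',r.round(4))
E
python3 -c "
from h import *
go([.49,-.2155,.25],4.7)"
```

```text
t1.15 pos [ 0.2086 -0.5586  0.2533] yaw 5.0 F [ 0.4 -0.5 -0.1] w 0.0955 q6 -1.39
shift [ 3.88  -3.965  0.049] turn [-0.0012  0.0001  0.0026]
```

Request:
carry_out([
  [[0.5,-0.5,0],[0,0,0],-1],
  [[1,-1,0],[0,0,0],-1],
  [[1,-1,0],[0,0,0],-1],
])

```text
clock: 1.4
ee_pos: [0.2822, -0.47, 0.2528]
tcp_rot: [-0.002, 0.999, 0.044, -0.0]
contact_force: [1.6, 0.2, -0.1]
gripper_width: 0.095
```

Request:
carry_out([
  [[0.5,-0.5,0],[0,0,0],-1],
  [[1,-1,0],[0,0,0],-1],
  [[1,-1,0],[0,0,0],-1],
])

```text
clock: 1.65
ee_pos: [0.3561, -0.381, 0.2528]
tcp_rot: [-0.002, 0.999, 0.044, 0.0]
contact_force: [0.1, -1.6, 0.5]
gripper_width: 0.0951
```

Request:
carry_out([
  [[0.5,-0.5,0],[0,0,0],-1],
  [[1,-1,0],[0,0,0],-1],
  [[1,-1,0],[0,0,0],-1],
])

```text
clock: 1.9
ee_pos: [0.4299, -0.2919, 0.2531]
tcp_rot: [-0.003, 0.999, 0.044, 0.0]
contact_force: [1.0, -0.6, -0.4]
gripper_width: 0.095
```

Request:
carry_out([
  [[0.5,-0.5,0],[0,0,0],-1],
  [[1,-1,0],[0,0,0],-1],
  [[1,-1,0],[0,0,0],-1],
  [[1,-1,0],[0,0,0],-1],
  [[1,-1,0],[0,0,0],-1],
])

```text
clock: 2.32
ee_pos: [0.5031, -0.2036, 0.2531]
tcp_rot: [-0.003, 0.999, 0.046, -0.0]
contact_force: [0.9, -0.6, -0.1]
gripper_width: 0.0949
```

Run:
```python
from h import *
go([.49,-.2155,.25],4.7)
st=arm.state();cr=camRt('wrist',st);p,d=arm.capture('wrist')
np.savez('pics/w1.npz',p=p,d=d,R=cr[1],t=cr[2]); save('pics/w1.png',p,None,1.5)
```

```text
t2.32 pos [ 0.5031 -0.2036  0.2531] yaw 5.3 F [ 0.9 -0.6 -0.1] w 0.0949 q6 -0.58
shift [-0.176  0.133  0.038] turn [-0.0026  0.0001  0.0047]
```

View pics/w1.png

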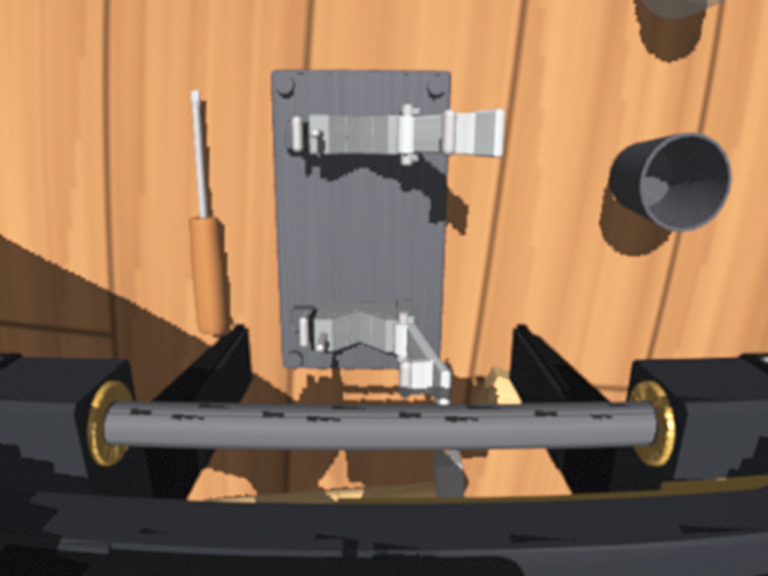

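Run:
```python
from h import *
D=np.load('pics/w1.npz'); p,d=D['p'],D['d']; cr=(arm.calibration('wrist'),D['R'],D['t'])
P=cloud('wrist',d,cr)
rgb=p.astype(int); 
m=(abs(P[:,:,2]-.014)<.006)&(rgb.max(2)-rgb.min(2)<40)&(rgb.max(2)<130)
m=m.astype(np.uint8); m[:, :170]=0; m[:,310:]=0; m[:40]=0;m[255:]=0
m=cv2.morphologyEx(m,cv2.MORPH_OPEN,np.ones((3,3)))
n,l,s,c=cv2.connectedComponentsWithStats(m); k=1+np.argmax(s[1:,4]); 
v,u=np.nonzero(l==k); X=plane('wrist',np.c_[u,v],.014,cr)[:,:2]
r=cv2.minAreaRect(X.astype(np.float32)); print(s[k],r); print(cv2.boxPoints(r))
# points on blocks/caps in provisional stand frame
a=np.radians(4.7); S=lambda Q:(Q-np.array([*r[0],0]))@np.array([[np.cos(a),-np.sin(a),0],[np.sin(a),np.cos(a),0],[0,0,1]])
# per-edge line fit: boundary pts in provisional frame
Q=S(np.c_[X,np.zeros(len(X))])
for ax in (0,1):
    o=1-ax; lo=[];hi=[]
    bins=np.arange(-.05,.05,.004) if ax==1 else np.arange(-.11,.11,.004)
    for b in bins:
        w=Q[abs(Q[:,o]-b)<.002]
        if len(w)>3: lo.append((b,w[:,ax].min()));hi.append((b,w[:,ax].max()))
    for e in (lo,hi):
        e=np.array(e); f=np.polyfit(e[:,0],e[:,1],1); 
        for _ in range(3):
            rr=abs(e[:,1]-np.polyval(f,e[:,0])); g=rr<=max(.0015,np.median(rr)*2); f=np.polyfit(e[g,0],e[g,1],1)
        print('edge',ax,'offset %.4f slope deg %.2f'%(f[1],np.degrees(f[0])),g.sum(),len(e))
Z=P[:,:,2]; mm=(Z>.04)&(Z<.2)&(abs(S(P.reshape(-1,3)).reshape(P.shape)[:,:,0])<.1)
G=S(P.reshape(-1,3)).reshape(P.shape)
for y0 in (-.075,.075):
    g=mm&(abs(G[:,:,1]-y0)<.02)
    q=G[g]; print(y0,len(q)); 
    for xb in np.arange(-.06,.1,.01):
        w=q[abs(q[:,0]-xb)<.005]
        if len(w): print('%.2f n%d y %.3f %.3f z %.3f %.3f %.3f'%(xb,len(w),w[:,1].min(),w[:,1].max(),w[:,2].min(),np.median(w[:,2]),w[:,2].max()))
```

```text
[ 186   99  113  147 9774] ((0.4896041750907898, -0.22852851450443268), (0.13759902119636536, 0.1874033808708191), 4.164421081542969)
[[ 0.41418177 -0.14007038]
 [ 0.42779082 -0.32697895]
 [ 0.5650266  -0.31698665]
 [ 0.5514175  -0.13007808]]
edge 0 offset -0.0613 slope deg 8.69 32 48
edge 0 offset 0.0678 slope deg 0.24 42 48
edge 1 offset -0.0922 slope deg 1.06 21 25
edge 1 offset 0.0906 slope deg 0.63 18 25
-0.075 197
-0.05 n1 y -0.056 -0.056 z 0.054 0.054 0.054
-0.04 n5 y -0.057 -0.055 z 0.053 0.054 0.055
-0.03 n7 y -0.058 -0.056 z 0.057 0.058 0.059
-0.02 n24 y -0.059 -0.055 z 0.052 0.057 0.059
-0.01 n24 y -0.058 -0.055 z 0.041 0.047 0.052
0.00 n9 y -0.058 -0.055 z 0.040 0.041 0.042
0.01 n24 y -0.059 -0.055 z 0.041 0.048 0.052
0.02 n24 y -0.059 -0.055 z 0.053 0.057 0.059
0.03 n51 y -0.065 -0.055 z 0.057 0.064 0.136
0.04 n20 y -0.063 -0.055 z 0.062 0.072 0.134
0.05 n8 y -0.056 -0.055 z 0.130 0.131 0.142
0.075 468
-0.05 n5 y 0.092 0.094 z 0.054 0.055 0.056
-0.04 n10 y 0.092 0.094 z 0.053 0.056 0.058
-0.03 n39 y 0.091 0.094 z 0.056 0.058 0.059
-0.02 n35 y 0.091 0.095 z 0.051 0.057 0.059
-0.01 n30 y 0.092 0.095 z 0.041 0.047 0.051
0.00 n14 y 0.092 0.095 z 0.040 0.041 0.045
0.01 n27 y 0.092 0.095 z 0.044 0.048 0.053
0.02 n27 y 0.093 0.095 z 0.053 0.057 0.059
0.03 n67 y 0.086 0.095 z 0.054 0.064 0.068
0.04 n49 y 0.086 0.094 z 0.061 0.064 0.079
0.05 n55 y 0.092 0.095 z 0.080 0.095 0.135
0.06 n20 y 0.093 0.094 z 0.109 0.126 0.134
0.07 n52 y 0.092 0.095 z 0.118 0.126 0.136
0.08 n38 y 0.092 0.095 z 0.134 0.138 0.141
```

Run:
```python
from h import *
D=np.load('pics/w1.npz'); p,d=D['p'],D['d']; cr=(arm.calibration('wrist'),D['R'],D['t'])
P=cloud('wrist',d,cr); rgb=p.astype(int)
m=(abs(P[:,:,2]-.014)<.004)&(rgb.max(2)-rgb.min(2)<40)&(rgb.max(2)<130)
m[:, :170]=0; m[:,310:]=0; m[:40]=0;m[250:]=0
m=cv2.morphologyEx(m.astype(np.uint8),cv2.MORPH_OPEN,np.ones((3,3)))
v,u=np.nonzero(m); X=plane('wrist',np.c_[u,v],.014,cr)[:,:2]
r=cv2.minAreaRect(X.astype(np.float32)); print('plate',r)
# right edge (+x) and left edge lines in image rows -> world
for nm,fn in (('L',np.min),('R',np.max)):
    e=np.array([(fn(u[v==k]),k) for k in range(int(v.min())+4,int(v.max())-3) if (v==k).any()],float); e[:,0]+= -.5 if nm=='L' else .5
    W=plane('wrist',e,.014,cr)[:,:2]; g=np.ones(len(W),bool)
    for _ in range(6):
        f=np.polyfit(W[g,1],W[g,0],1); rr=W[:,0]-np.polyval(f,W[:,1]); g=abs(rr)<.002 if _>2 else abs(rr)<.006
    print(nm,f,'tilt deg %.2f'%-np.degrees(np.arctan(f[0])),g.sum(),len(g))
for nm,fn in (('T',np.min),('B',np.max)):
    e=np.array([(k,fn(v[u==k])) for k in range(190,292) if (u==k).any()],float); e[:,1]+= -.5 if nm=='T' else .5
    W=plane('wrist',e,.014,cr)[:,:2]; g=np.ones(len(W),bool)
    for _ in range(6):
        f=np.polyfit(W[g,0],W[g,1],1); rr=W[:,1]-np.polyval(f,W[:,0]); g=abs(rr)<.002 if _>2 else abs(rr)<.006
    print(nm,f,'tilt deg %.2f'%np.degrees(np.arctan(f[0])),g.sum(),len(g))
Z=P[:,:,2]
ok=(Z>.036)&(Z<.06)&(P[:,:,0]>.47)&(P[:,:,0]<.51)&(abs(P[:,:,1]+.22)<.14)
ys=np.sort(P[:,:,1][ok]); print('y pct',len(ys)); print(np.histogram(ys,bins=np.arange(-.36,-.08,.006)))
```

```text
plate ((0.4873676896095276, -0.19879214465618134), (0.13822047412395477, 0.2464739829301834), 4.6178388595581055)
L [-0.08167441  0.40182664] tilt deg 4.67 101 163
R [-0.07899617  0.54008391] tilt deg 4.52 127 163
T [-0.536232    0.15151274] tilt deg -28.20 11 102
B [ 0.30627218 -0.46633395] tilt deg 17.03 13 102
y pct 1684
(array([  0,   0,   0,   0,   0,   0,   0,   0,   0,   0,   0,   2, 134,
       161, 165, 166, 187,   0,   0,   0,   0,   0,   0,   0,   0,   0,
         0,   0,   0,   0,   0,   0,   0,   0,   0,   0,   0, 144, 202,
       200, 198, 122,   3,   0,   0,   0]), array([-0.36 , -0.354, -0.348, -0.342, -0.336, -0.33 , -0.324, -0.318,
       -0.312, -0.306, -0.3  , -0.294, -0.288, -0.282, -0.276, -0.27 ,
       -0.264, -0.258, -0.252, -0.246, -0.24 , -0.234, -0.228, -0.222,
       -0.216, -0.21 , -0.204, -0.198, -0.192, -0.186, -0.18 , -0.174,
       -0.168, -0.162, -0.156, -0.15 , -0.144, -0.138, -0.132, -0.126,
       -0.12 , -0.114, -0.108, -0.102, -0.096, -0.09 , -0.084]))
```

Request:
carry_out([
  [[0.2,-0.5,0],[0,0,-0.683],-1],
  [[0.2,-1,0],[0,0,-0.683],-1],
  [[0.2,-1,0],[0,0,-0.683],-1],
  [[0.2,-1,0],[0,0,-0.683],-1],
  [[0.2,-1,0],[0,0,-0.683],-1],
  [[0.2,-1,0],[0,0,-0.683],-1],
  [[0.2,-1,0],[0,0,-0.683],-1],
  [[0.2,-1,0],[0,0,-0.683],-1],
  [[0.2,-1,0],[0,0,-0.683],-1],
  [[0.2,-1,0],[0,0,-0.683],-1],
  [[0.2,-1,0],[0,0,-0.683],-1],
  [[0.2,-1,0],[0,0,-0.683],-1],
])

```text
clock: 3.37
ee_pos: [0.5105, -0.1251, 0.2534]
tcp_rot: [-0.002, 0.724, 0.69, 0.001]
contact_force: [0.2, 0.2, 0.2]
gripper_width: 0.0948
```

Request:
carry_out([
  [[0.5,0,0],[0,0,0],-1],
  [[1,0,0],[0,0,0],-1],
])

```text
clock: 3.53
ee_pos: [0.5137, -0.0473, 0.2536]
tcp_rot: [-0.002, 0.726, 0.687, 0.001]
contact_force: [-0.0, 0.2, 0.0]
gripper_width: 0.0951
```

Request:
carry_out([
  [[0.5,0,0],[0,0,0],-1],
  [[1,0,0],[0,0,0],-1],
])

```text
clock: 3.7
ee_pos: [0.5176, 0.0321, 0.2539]
tcp_rot: [-0.002, 0.728, 0.686, 0.001]
contact_force: [0.5, -0.5, 0.5]
gripper_width: 0.0951
```

Request:
carry_out([
  [[0.5,0,0],[0,0,0],-1],
  [[1,0,0],[0,0,0],-1],
])

```text
clock: 3.87
ee_pos: [0.5221, 0.112, 0.2543]
tcp_rot: [-0.002, 0.729, 0.685, 0.001]
contact_force: [1.5, 0.1, 0.6]
gripper_width: 0.0952
```

Request:
carry_out([
  [[0.5,0,0],[0,0,0],-1],
  [[1,0,0],[0,0,0],-1],
  [[1,0,0],[0,0,0],-1],
  [[1,0,0],[0,0,0],-1],
])

```text
clock: 4.2
ee_pos: [0.5269, 0.1922, 0.2543]
tcp_rot: [-0.002, 0.728, 0.685, 0.001]
contact_force: [0.7, -1.5, 0.5]
gripper_width: 0.0954
```

Run:
```python
from h import *
go([.521,.141,.25],87.1)
st=arm.state();cr=camRt('wrist',st);p,d=arm.capture('wrist')
np.savez('pics/w2.npz',p=p,d=d,R=cr[1],t=cr[2]); save('pics/w2.png',p,None,1.5)
P=cloud('wrist',d,cr); Z=P[:,:,2]
m=(Z>.035)&(Z<.08)&(abs(P[:,:,0]-.52)<.16)&(abs(P[:,:,1]-.14)<.06)
q=P[m]; rgb=p[m].astype(int)
g=(rgb.max(1)-rgb.min(1)<45)&(q[:,2]>.046)
q=q[g]; c=q.mean(0)
r=cv2.minAreaRect(q[q[:,2]<.06][:,:2].astype(np.float32)); print(r)
u,s,V=np.linalg.svd(q[:,:2]-c[:2]); a=V[0]*np.sign(V[0][0]); print('c',c,'dir',np.degrees(np.arctan2(a[1],a[0])))
s=(q[:,:2]-c[:2])@a; n=(q[:,:2]-c[:2])@np.array([-a[1],a[0]])
for b in np.arange(-.13,.13,.006):
    w=abs(s-b)<.003
    if w.sum()>2: print('%.3f n%d n[%.4f %.4f] zmax %.4f'%(b,w.sum(),n[w].min(),n[w].max(),q[w,2].max()))
```

```text
t4.20 pos [0.5269 0.1922 0.2543] yaw 86.5 F [ 0.7 -1.5  0.5] w 0.0954 q6 -1.26
shift [-0.643 -0.035  0.052] turn [-0.0007 -0.0014 -0.0046]
((0.5217207670211792, 0.14400042593479156), (0.03942467272281647, 0.22475337982177734), 89.26771545410156)
c [0.51462282 0.14465533 0.05524347] dir -2.2320081080220935
-0.106 n21 n[-0.0050 0.0052] zmax 0.0517
-0.100 n92 n[-0.0088 0.0076] zmax 0.0549
-0.094 n94 n[-0.0091 0.0082] zmax 0.0555
-0.088 n91 n[-0.0082 0.0076] zmax 0.0554
-0.082 n88 n[-0.0088 0.0075] zmax 0.0553
-0.076 n84 n[-0.0090 0.0073] zmax 0.0551
-0.070 n88 n[-0.0079 0.0072] zmax 0.0557
-0.064 n95 n[-0.0099 0.0077] zmax 0.0549
-0.058 n86 n[-0.0100 0.0075] zmax 0.0546
-0.052 n88 n[-0.0090 0.0073] zmax 0.0556
-0.046 n139 n[-0.0150 0.0125] zmax 0.0599
-0.040 n141 n[-0.0141 0.0123] zmax 0.0599
-0.034 n82 n[-0.0142 0.0095] zmax 0.0577
-0.028 n81 n[-0.0098 0.0073] zmax 0.0552
-0.022 n88 n[-0.0099 0.0072] zmax 0.0549
-0.016 n81 n[-0.0090 0.0078] zmax 0.0550
-0.010 n213 n[-0.0206 0.0189] zmax 0.0668
-0.004 n195 n[-0.0190 0.0185] zmax 0.0655
0.002 n181 n[-0.0196 0.0184] zmax 0.0661
0.008 n193 n[-0.0198 0.0192] zmax 0.0668
0.014 n182 n[-0.0193 0.0187] zmax 0.0664
0.020 n187 n[-0.0197 0.0187] zmax 0.0667
0.026 n67 n[-0.0197 0.0185] zmax 0.0670
0.032 n76 n[-0.0096 0.0077] zmax 0.0551
0.038 n77 n[-0.0087 0.0077] zmax 0.0548
0.044 n73 n[-0.0091 0.0074] zmax 0.0553
0.050 n132 n[-0.0143 0.0118] zmax 0.0600
0.056 n116 n[-0.0145 0.0125] zmax 0.0606
0.062 n63 n[-0.0146 0.0123] zmax 0.0595
0.068 n72 n[-0.0098 0.0073] zmax 0.0552
0.074 n70 n[-0.0086 0.0078] zmax 0.0548
0.080 n66 n[-0.0088 0.0077] zmax 0.0544
0.086 n65 n[-0.0090 0.0075] zmax 0.0548
0.092 n64 n[-0.0086 0.0071] zmax 0.0549
0.098 n68 n[-0.0087 0.0071] zmax 0.0545
0.104 n60 n[-0.0091 0.0068] zmax 0.0558
0.110 n65 n[-0.0082 0.0075] zmax 0.0552
0.116 n37 n[-0.0082 0.0071] zmax 0.0563
0.122 n3 n[-0.0026 0.0033] zmax 0.0510
```

View pics/w2.png

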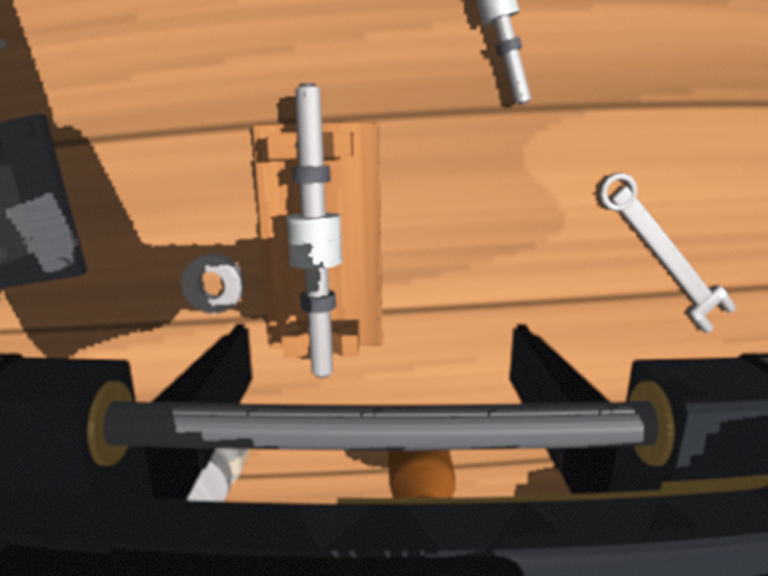

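```bash
python3 -c "
from h import *
go([.5214,.1439,.18],87.8)"
```

```text
t4.25 pos [0.527  0.1911 0.2543] yaw 86.4 F [ 0.2 -0.4 -0.3] w 0.0947 q6 -1.26
shift [-0.595 -0.032  0.928] turn [-0.0006 -0.0014 -0.0113]
```

Request:
carry_out([
  [[-0.3,-0.032,0.45],[0,0,-0.011],-1],
  [[-0.595,-0.032,0.928],[0,-0.001,-0.011],-1],
  [[-0.595,-0.032,0.928],[0,-0.001,-0.011],-1],
  [[-0.595,-0.032,0.928],[0,-0.001,-0.011],-1],
  [[-0.595,-0.032,0.928],[0,-0.001,-0.011],-1],
])

```text
clock: 4.67
ee_pos: [0.522, 0.1429, 0.1809]
tcp_rot: [-0.001, 0.722, 0.692, 0.0]
contact_force: [0.2, 0.1, 1.0]
gripper_width: 0.0951
```

```bash
python3 -c "
from h import *
go([.5214,.1439,.10],87.8)"
```

```text
t4.67 pos [0.522  0.1429 0.1809] yaw 87.6 F [0.2 0.1 1. ] w 0.0951 q6 -1.36
shift [ 0.011 -0.008  1.012] turn [-0.0002 -0.0006 -0.0017]
```

Request:
carry_out([
  [[0.01,-0.008,0.5],[0,0,-0.002],-0.6],
  [[0.01,-0.008,1],[0,0,-0.002],-0.6],
  [[0.01,-0.008,1],[0,0,-0.002],-0.6],
  [[0.01,-0.008,1],[0,0,-0.002],-0.6],
])

```text
clock: 5.0
ee_pos: [0.5211, 0.144, 0.1012]
tcp_rot: [-0.001, 0.72, 0.694, -0.0]
contact_force: [0.2, 0.5, 0.6]
gripper_width: 0.0777
```

```bash
python3 -c "
from h import *
go([.5214,.1439,.026],87.8)"
```

```text
t5.00 pos [0.5211 0.144  0.1012] yaw 87.8 F [0.2 0.5 0.6] w 0.0777 q6 -1.36
shift [-0.002  0.005  0.939] turn [-0.0011 -0.0005  0.0003]
```

Request:
carry_out([
  [[0,0.005,0.4],[0,0,0],-0.6],
  [[0,0.005,0.75],[0,0,0],-0.6],
  [[0,0.005,0.94],[0,0,0],-0.6],
  [[0,0.005,0.94],[0,0,0],-0.6],
  [[0,0.005,0.94],[0,0,0],-0.6],
])

```text
clock: 5.42
ee_pos: [0.5236, 0.1446, 0.0289]
tcp_rot: [-0.0, 0.72, 0.694, 0.001]
contact_force: [-0.1, 0.2, 0.0]
gripper_width: 0.0759
```

Request:
carry_out([
  [[0,0,0],[0,0,0],1],
  [[0,0,0],[0,0,0],1],
  [[0,0,0],[0,0,0],1],
  [[0,0,0],[0,0,0],1],
  [[0,0,0],[0,0,0],1],
  [[0,0,0],[0,0,0],1],
], newtons=30)

```text
clock: 5.92
ee_pos: [0.5237, 0.1439, 0.0292]
tcp_rot: [0.001, 0.72, 0.694, 0.001]
contact_force: [-0.5, -14.4, 2.7]
gripper_width: 0.0416
```

```bash
python3 -c "
from h import *
go([.5214,.1439,.10],87.8)"
```

```text
t5.92 pos [0.5237 0.1439 0.0292] yaw 87.9 F [ -0.5 -14.4   2.7] w 0.0416 q6 -1.36
shift [-0.001 -0.027 -0.885] turn [0.0008 0.     0.0009]
```

Request:
carry_out([
  [[0,0,-0.2],[0,0,0],1],
  [[0,0,-0.5],[0,0,0],1],
  [[0,0,-1],[0,0,0],1],
  [[0,0,-1],[0,0,0],1],
  [[0,0,-1],[0,0,0],1],
])

```text
clock: 6.33
ee_pos: [0.5249, 0.1441, 0.1112]
tcp_rot: [0.002, 0.72, 0.694, 0.002]
contact_force: [-0.2, -0.6, -4.0]
gripper_width: 0.0394
```

Request:
carry_out([
  [[0,0,-0.5],[0,0,0],1],
  [[0,0,-1],[0,0,0],1],
  [[0,0,-1],[0,0,0],1],
])

```text
clock: 6.58
ee_pos: [0.5276, 0.1446, 0.1975]
tcp_rot: [0.005, 0.72, 0.694, 0.006]
contact_force: [2.1, 0.1, -1.4]
gripper_width: 0.0396
```

```bash
python3 -c "
from h import *
go([.487,-.1988,.25],4.6)"
```

```text
t6.58 pos [0.5276 0.1446 0.1975] yaw 87.9 F [ 2.1  0.1 -1.4] w 0.0396 q6 -1.36
shift [-4.307 -0.339 -0.674] turn [ 0.005  -0.0064  0.6942]
```

Request:
carry_out([
  [[-0.3,0,-0.3],[0.005,-0.006,0.694],1],
  [[-0.6,0,-0.6],[0.005,-0.006,0.694],1],
  [[-1,0,-0.67],[0.005,-0.006,0.694],1],
  [[-1,0,-0.67],[0.005,-0.006,0.694],1],
  [[-1,0,-0.67],[0.005,-0.006,0.694],1],
  [[-1,0,-0.67],[0.005,-0.006,0.694],1],
  [[-1,0,-0.67],[0.005,-0.006,0.694],1],
  [[-1,0,-0.67],[0.005,-0.006,0.694],1],
  [[-1,0,-0.67],[0.005,-0.006,0.694],1],
  [[-1,0,-0.67],[0.005,-0.006,0.694],1],
  [[-1,0,-0.67],[0.005,-0.006,0.694],1],
  [[-1,0,-0.67],[0.005,-0.006,0.694],1],
])

```text
clock: 7.58
ee_pos: [0.5223, 0.0645, 0.2471]
tcp_rot: [-0.0, 0.999, 0.038, -0.003]
contact_force: [-0.2, -0.0, -3.6]
gripper_width: 0.0392
```

Request:
carry_out([
  [[0,0.5,0],[0,0,0],1],
  [[0,1,0],[0,0,0],1],
])

```text
clock: 7.75
ee_pos: [0.5266, -0.0145, 0.2428]
tcp_rot: [-0.001, 0.999, 0.04, -0.006]
contact_force: [1.2, -0.3, -4.4]
gripper_width: 0.0393
```

Request:
carry_out([
  [[0,0.5,0],[0,0,0],1],
  [[0,1,0],[0,0,0],1],
])

```text
clock: 7.92
ee_pos: [0.531, -0.095, 0.2382]
tcp_rot: [-0.002, 0.999, 0.04, -0.009]
contact_force: [1.3, 0.2, -4.9]
gripper_width: 0.0395
```

Request:
carry_out([
  [[0,0.5,0],[0,0,0],1],
  [[0,1,0],[0,0,0],1],
  [[0,1,0],[0,0,0],1],
])

```text
clock: 8.17
ee_pos: [0.5358, -0.1805, 0.2336]
tcp_rot: [-0.001, 0.999, 0.037, -0.012]
contact_force: [-0.8, 1.3, -3.5]
gripper_width: 0.0395
```

```bash
python3 -c "
from h import *
go([.487,-.1988,.25],4.6)"
```

```text
t8.17 pos [ 0.5358 -0.1805  0.2336] yaw 4.3 F [-0.8  1.3 -3.5] w 0.0395 q6 -0.49
shift [-0.63   0.182 -0.19 ] turn [-0.0018  0.0113 -0.0028]
```

Request:
carry_out([
  [[-0.3,0.1,0],[0,0.011,-0.003],1],
  [[-0.63,0.2,0],[-0.002,0.011,-0.003],1],
  [[-0.63,0.2,0],[-0.002,0.011,-0.003],1],
  [[-0.63,0.2,0],[-0.002,0.011,-0.003],1],
  [[-0.63,0.2,0],[-0.002,0.011,-0.003],1],
  [[-0.63,0.2,0],[-0.002,0.011,-0.003],1],
])

```text
clock: 8.67
ee_pos: [0.4869, -0.1996, 0.2336]
tcp_rot: [-0.0, 0.999, 0.041, -0.001]
contact_force: [0.1, 0.4, -3.9]
gripper_width: 0.0394
```

Run:
```python
from h import *
go([.487,-.2011,.16],4.6)
st=arm.state();cr=camRt('wrist',st);p,d=arm.capture('wrist')
np.savez('pics/w3.npz',p=p,d=d,R=cr[1],t=cr[2]); save('pics/w3.png',p,None,1.5)
```

```text
t8.67 pos [ 0.4869 -0.1996  0.2336] yaw 4.7 F [ 0.1  0.4 -3.9] w 0.0394 q6 -0.57
shift [0.002 0.02  0.921] turn [-0.0004  0.0009  0.0005]
```

View pics/w3.png

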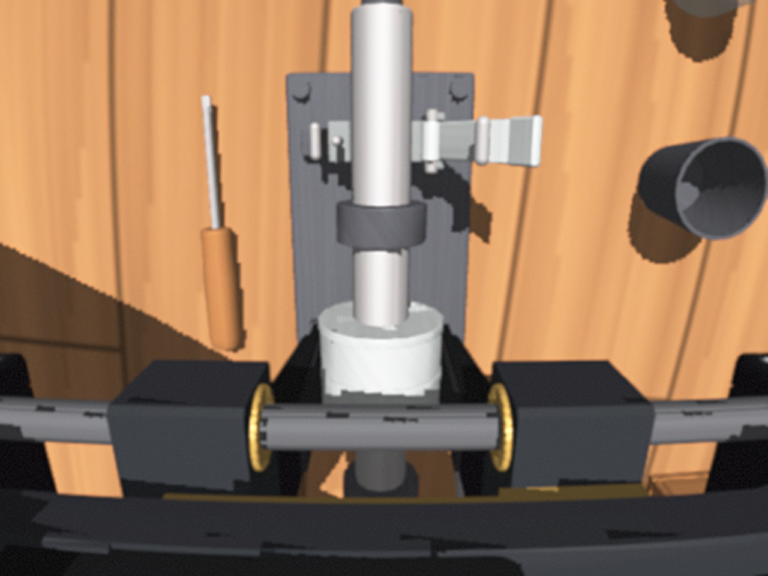

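```bash
cat > ms.py <<'E'
from h import *
def spin(f,zlo,zhi,sc=(.487,-.1988),yaw=4.6):
    D=np.load(f); p,d=D['p'],D['d']; cr=(arm.calibration('wrist'),D['R'],D['t'])
    P=cloud('wrist',d,cr); a=np.radians(yaw)
    G=(P-np.array([*sc,0]))@np.array([[np.cos(a),-np.sin(a),0],[np.sin(a),np.cos(a),0],[0,0,1]])
    m=(abs(G[:,:,0])<.035)&(G[:,:,2]>zlo)&(G[:,:,2]<zhi)&(G[:,:,1]>-.03); m[245:]=0
    q=G[m]
    for b in np.arange(-.03,.13,.006):
        w=abs(q[:,1]-b)<.003
        if w.sum()>4: print('y %.3f n%d x %.4f %.4f mid %.4f z %.4f'%(b,w.sum(),q[w,0].min(),q[w,0].max(),(q[w,0].min()+q[w,0].max())/2,np.percentile(q[w,2],98)))
    print('ymax',q[:,1].max())
E
python3 -c "
from ms import *
spin('pics/w3.npz',.22,.29)"
```

```text
y 0.006 n198 x -0.0211 0.0217 mid 0.0003 z 0.2641
y 0.012 n1713 x -0.0285 0.0288 mid 0.0001 z 0.2688
y 0.018 n1984 x -0.0199 0.0205 mid 0.0003 z 0.2688
y 0.024 n461 x -0.0087 0.0093 mid 0.0003 z 0.2580
y 0.030 n475 x -0.0086 0.0091 mid 0.0003 z 0.2580
y 0.036 n478 x -0.0085 0.0091 mid 0.0003 z 0.2581
y 0.042 n433 x -0.0127 0.0139 mid 0.0006 z 0.2619
y 0.048 n810 x -0.0132 0.0139 mid 0.0003 z 0.2628
y 0.054 n919 x -0.0132 0.0144 mid 0.0006 z 0.2628
y 0.060 n540 x -0.0086 0.0091 mid 0.0003 z 0.2578
y 0.066 n555 x -0.0086 0.0090 mid 0.0002 z 0.2579
y 0.072 n599 x -0.0086 0.0095 mid 0.0005 z 0.2580
y 0.078 n571 x -0.0085 0.0094 mid 0.0004 z 0.2581
y 0.084 n605 x -0.0084 0.0093 mid 0.0004 z 0.2580
y 0.090 n607 x -0.0083 0.0092 mid 0.0004 z 0.2582
y 0.096 n627 x -0.0087 0.0096 mid 0.0004 z 0.2581
y 0.102 n638 x -0.0087 0.0090 mid 0.0002 z 0.2580
y 0.108 n601 x -0.0087 0.0090 mid 0.0002 z 0.2582
y 0.114 n80 x -0.0055 0.0059 mid 0.0002 z 0.2554
ymax 0.11348050415340162
```

Request:
carry_out([
  [[0,0.03,0.4],[0,0.001,0],1],
  [[0,0.03,0.8],[0,0.001,0],1],
  [[0,0.03,1],[0,0.001,0],1],
  [[0,0.03,1],[0,0.001,0],1],
  [[0,0.03,1],[0,0.001,0],1],
])

```text
clock: 9.13
ee_pos: [0.487, -0.2013, 0.153]
tcp_rot: [-0.001, 0.999, 0.041, -0.001]
contact_force: [-0.4, -0.4, -3.6]
gripper_width: 0.0395
```

```bash
python3 -c "
from h import *
go([.487,-.2011,.080],4.6)"
```

```text
t9.13 pos [ 0.487  -0.2013  0.153 ] yaw 4.7 F [-0.4 -0.4 -3.6] w 0.0395 q6 -0.58
shift [ 0.002 -0.     0.912] turn [-0.0009  0.0007  0.0011]
```

Request:
carry_out([
  [[0,0,0.35],[0,0.001,0.001],1],
  [[0,0,0.7],[0,0.001,0.001],1],
  [[0,0,1],[0,0.001,0.001],1],
  [[0,0,1],[0,0.001,0.001],1],
  [[0,0,1],[0,0.001,0.001],1],
])

```text
clock: 9.55
ee_pos: [0.4874, -0.2011, 0.0738]
tcp_rot: [-0.001, 0.999, 0.04, 0.0]
contact_force: [-0.1, 0.9, -3.2]
gripper_width: 0.0397
```

```bash
python3 -c "
from h import *
go([.487,-.2011,.0375],4.6)"
```

```text
t9.55 pos [ 0.4874 -0.2011  0.0738] yaw 4.6 F [-0.1  0.9 -3.2] w 0.0397 q6 -0.58
shift [-0.005  0.     0.454] turn [-0.001  -0.0002  0.0003]
```

Request:
carry_out([
  [[-0.005,0,0.2],[0,0,0],1],
  [[-0.005,0,0.35],[0,0,0],1],
  [[-0.005,0,0.43],[0,0,0],1],
  [[-0.005,0,0.45],[0,0,0],1],
  [[-0.005,0,0.45],[0,0,0],1],
])

```text
clock: 9.97
ee_pos: [0.4871, -0.2011, 0.0381]
tcp_rot: [-0.001, 0.999, 0.04, 0.0]
contact_force: [-1.1, 1.5, -3.2]
gripper_width: 0.0395
```

Run:
```python
from h import *
go([.487,-.2011,.0346],4.6)
st=arm.state();cr=camRt('wrist',st);p,d=arm.capture('wrist')
np.savez('pics/w4.npz',p=p,d=d,R=cr[1],t=cr[2]); save('pics/w4.png',p,None,1.5)
from ms import spin
spin('pics/w4.npz',.03,.09)
```

```text
t9.97 pos [ 0.4871 -0.2011  0.0381] yaw 4.6 F [-1.1  1.5 -3.2] w 0.0395 q6 -0.58
shift [-0.001 -0.     0.043] turn [-0.001  -0.0002  0.0003]
y -0.000 n14 x -0.0194 0.0203 mid 0.0005 z 0.0593
y 0.006 n602 x -0.0286 0.0287 mid 0.0001 z 0.0723
y 0.012 n1523 x -0.0281 0.0287 mid 0.0003 z 0.0733
y 0.018 n1875 x -0.0198 0.0206 mid 0.0004 z 0.0731
y 0.024 n460 x -0.0086 0.0093 mid 0.0004 z 0.0624
y 0.030 n474 x -0.0085 0.0092 mid 0.0004 z 0.0623
y 0.036 n485 x -0.0084 0.0091 mid 0.0004 z 0.0624
y 0.042 n511 x -0.0132 0.0140 mid 0.0004 z 0.0671
y 0.048 n818 x -0.0131 0.0145 mid 0.0007 z 0.0674
y 0.054 n927 x -0.0130 0.0348 mid 0.0109 z 0.0670
y 0.060 n1132 x -0.0343 0.0350 mid 0.0004 z 0.0646
y 0.066 n2253 x -0.0347 0.0350 mid 0.0001 z 0.0673
y 0.072 n2353 x -0.0344 0.0350 mid 0.0003 z 0.0844
y 0.078 n2358 x -0.0348 0.0350 mid 0.0001 z 0.0843
y 0.084 n2439 x -0.0347 0.0350 mid 0.0001 z 0.0672
y 0.090 n1077 x -0.0345 0.0350 mid 0.0002 z 0.0646
y 0.096 n690 x -0.0086 0.0347 mid 0.0130 z 0.0643
y 0.102 n636 x -0.0085 0.0092 mid 0.0003 z 0.0627
y 0.108 n501 x -0.0085 0.0091 mid 0.0003 z 0.0625
y 0.114 n15 x -0.0054 0.0060 mid 0.0003 z 0.0574
ymax 0.1116693004881478
```

View pics/w4.png

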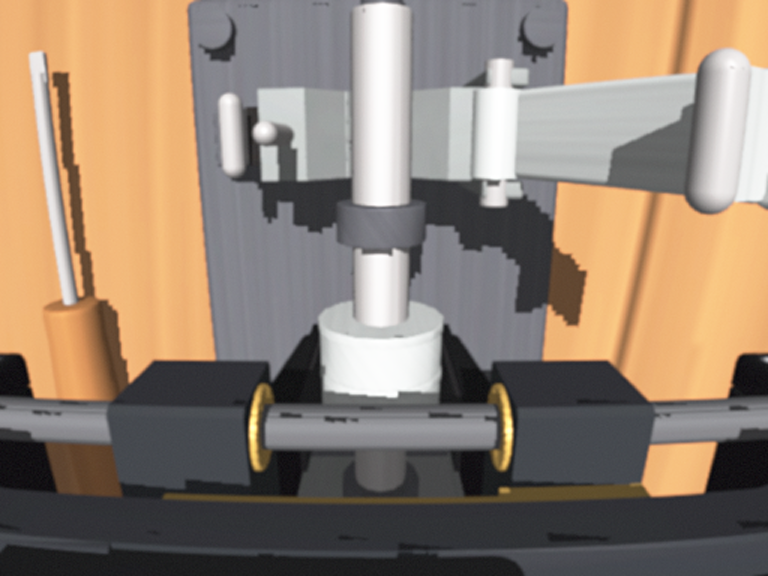

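Request:
carry_out([
  [[0,0,0.03],[0,0,0],1],
  [[0,0,0.05],[0,0,0],1],
  [[0,0,0.05],[0,0,0],1],
  [[0,0,0.05],[0,0,0],1],
])

```text
clock: 10.35
ee_pos: [0.4881, -0.2018, 0.0368]
tcp_rot: [-0.0, 0.999, 0.041, 0.001]
contact_force: [-4.1, 1.5, 5.7]
gripper_width: 0.0394
```

Run:
```python
from h import *
go([.487,-.2011,.0346],4.6)
```

```text
t10.35 pos [ 0.4881 -0.2018  0.0368] yaw 4.6 F [-4.1  1.5  5.7] w 0.0394 q6 -0.58
shift [-0.014 -0.01   0.028] turn [-0.0004 -0.0009  0.0004]
```

Request:
carry_out([
  [[0,0,0],[0,0,0],-0.2],
  [[0,0,0],[0,0,0],-0.4],
  [[0,0,0],[0,0,0],-0.4],
  [[0,0,0],[0,0,0],-0.4],
])

```text
clock: 10.68
ee_pos: [0.4888, -0.2021, 0.0375]
tcp_rot: [-0.0, 0.999, 0.04, 0.002]
contact_force: [0.3, 0.3, 0.2]
gripper_width: 0.0609
```

Run:
```python
from h import *
go([.487,-.2011,.116],4.6)
st=arm.state();cr=camRt('wrist',st);p,d=arm.capture('wrist')
np.savez('pics/w5.npz',p=p,d=d,R=cr[1],t=cr[2]); save('pics/w5.png',p,None,1.5)
from ms import spin
spin('pics/w5.npz',.03,.09)
```

```text
t10.68 pos [ 0.4888 -0.2021  0.0375] yaw 4.6 F [0.3 0.3 0.2] w 0.0609 q6 -0.58
shift [-0.019 -0.015 -0.982] turn [ 0.     -0.0016  0.0003]
y -0.006 n37 x -0.0288 0.0328 mid 0.0020 z 0.0473
y -0.000 n192 x -0.0288 0.0327 mid 0.0019 z 0.0604
y 0.006 n1345 x -0.0350 0.0350 mid -0.0000 z 0.0719
y 0.012 n944 x -0.0347 0.0342 mid -0.0002 z 0.0706
y 0.018 n1751 x -0.0207 0.0198 mid -0.0004 z 0.0702
y 0.024 n438 x -0.0089 0.0080 mid -0.0004 z 0.0594
y 0.030 n465 x -0.0094 0.0085 mid -0.0005 z 0.0596
y 0.036 n482 x -0.0093 0.0084 mid -0.0005 z 0.0597
y 0.042 n539 x -0.0141 0.0129 mid -0.0006 z 0.0643
y 0.048 n816 x -0.0145 0.0134 mid -0.0006 z 0.0645
y 0.054 n863 x -0.0145 0.0349 mid 0.0102 z 0.0645
y 0.060 n1132 x -0.0344 0.0350 mid 0.0003 z 0.0647
y 0.066 n2295 x -0.0346 0.0349 mid 0.0002 z 0.0673
y 0.072 n2399 x -0.0348 0.0350 mid 0.0001 z 0.0844
y 0.078 n2370 x -0.0348 0.0350 mid 0.0001 z 0.0840
y 0.084 n2437 x -0.0349 0.0349 mid 0.0000 z 0.0673
y 0.090 n1061 x -0.0343 0.0350 mid 0.0004 z 0.0647
y 0.096 n687 x -0.0098 0.0349 mid 0.0126 z 0.0644
y 0.102 n617 x -0.0092 0.0083 mid -0.0005 z 0.0599
y 0.108 n425 x -0.0090 0.0082 mid -0.0004 z 0.0595
ymax 0.11107703084259413
```

Request:
carry_out([
  [[0,0,-0.5],[0,0,0],-0.4],
  [[0,0,-1],[0,0,0],-0.4],
  [[0,0,-1],[0,0,0],-0.4],
])

```text
clock: 10.98
ee_pos: [0.4933, -0.2046, 0.1259]
tcp_rot: [0.003, 0.999, 0.041, 0.008]
contact_force: [1.7, -1.4, 1.5]
gripper_width: 0.0666
```

Request:
carry_out([
  [[0,0,-0.5],[0,0,0],0],
  [[0,0,-1],[0,0,0],1],
  [[0,0,-1],[0,0,0],1],
  [[0,0,-1],[0,0,0],1],
])

```text
clock: 11.32
ee_pos: [0.4945, -0.2053, 0.2107]
tcp_rot: [0.006, 0.999, 0.041, 0.012]
contact_force: [0.7, 0.5, -0.1]
gripper_width: 0.0454
```

```bash
cat >> h.py <<'E'
SC=np.array([.4866,-.1988]); SY=4.6
def s2w(x,y,z):
    a=np.radians(SY); return [SC[0]+x*np.cos(a)-y*np.sin(a),SC[1]+x*np.sin(a)+y*np.cos(a),z]
def w2s(P):
    a=np.radians(SY); return (np.asarray(P)-[*SC,0])@np.array([[np.cos(a),-np.sin(a),0],[np.sin(a),np.cos(a),0],[0,0,1]])
def gos(x,y,z):
    st=arm.state(); print('stand pos',(w2s(st['ee_pos'])*1e3).round(1)); go(s2w(x,y,z),SY,st)
E
python3 - <<'E'
from h import *
gos(.12,.075,.2)
st=arm.state();cr=camRt('wrist',st);p,d=arm.capture('wrist')
np.savez('pics/w6.npz',p=p,d=d,R=cr[1],t=cr[2]); save('pics/w6.png',p,None,1.5)
G=w2s(cloud('wrist',d,cr)); G[270:]=np.nan
for y0 in (.075,-.075):
    m=(abs(G[:,:,1]-y0)<.014)&(G[:,:,2]>.066)&(G[:,:,2]<.16)&(G[:,:,0]>.0); q=G[m]*1e3; print(y0,len(q))
    for b in range(70,156,6):
        w=q[abs(q[:,2]-b)<3]
        if len(w)>2: print(b,len(w),'x',w[:,0].min().round(1),w[:,0].max().round(1),'y',w[:,1].min().round(1),w[:,1].max().round(1))
E
```

```text
stand pos [  7.3  -7.1 210.7]
t11.32 pos [ 0.4945 -0.2053  0.2107] yaw 4.7 F [ 0.7  0.5 -0.1] w 0.0454 q6 -0.58
shift [ 1.406 -1.027  0.153] turn [ 0.0059 -0.0109  0.0004]
0.075 2949
70 469 x 30.2 264.3 y 61.3 87.2
76 117 x 41.0 45.6 y 63.0 86.9
82 131 x 43.9 49.6 y 63.1 86.6
88 131 x 47.1 51.4 y 63.2 86.3
94 152 x 49.3 55.5 y 63.4 86.7
100 62 x 52.9 55.9 y 62.8 86.5
112 4 x 62.1 64.0 y 63.2 63.3
118 9 x 64.2 67.9 y 63.3 87.0
124 485 x 59.4 73.3 y 62.1 88.1
130 567 x 49.5 77.3 y 62.2 87.9
136 485 x 50.6 83.3 y 62.6 87.6
142 159 x 76.7 82.4 y 62.8 86.7
-0.075 746
70 95 x 31.7 44.4 y -86.8 -63.0
76 53 x 37.6 45.5 y -85.2 -63.1
82 53 x 38.6 46.6 y -86.3 -62.6
88 61 x 39.8 48.0 y -85.0 -63.1
94 59 x 40.6 48.1 y -82.6 -62.6
100 48 x 42.1 47.7 y -79.6 -62.7
106 35 x 43.2 46.7 y -75.5 -63.0
112 25 x 43.7 45.9 y -72.2 -62.8
118 5 x 45.3 45.8 y -68.3 -65.8
124 3 x 43.0 44.6 y -64.5 -63.9
130 135 x 29.0 46.8 y -73.0 -62.4
136 94 x 28.9 41.4 y -71.1 -62.4
```

View pics/w6.png

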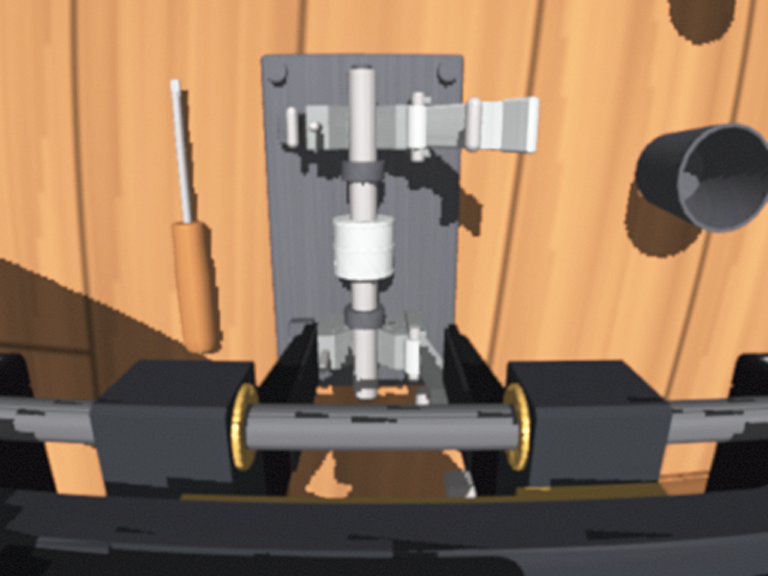

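Request:
carry_out([
  [[0.5,-0.4,0],[0.006,-0.011,0],1],
  [[1,-0.8,0],[0.006,-0.011,0],1],
  [[1,-1,0],[0.006,-0.011,0],1],
  [[1,-1,0],[0.006,-0.011,0],1],
  [[1,-1,0],[0.006,-0.011,0],1],
])

```text
clock: 11.78
ee_pos: [0.5655, -0.1168, 0.2051]
tcp_rot: [-0.002, 0.999, 0.042, -0.005]
contact_force: [-0.7, -1.3, 0.3]
gripper_width: 0.0083
```

Run:
```python
from h import *
gos(.125,.075,.15)
```

```text
stand pos [ 85.2  75.4 205.1]
t11.78 pos [ 0.5655 -0.1168  0.2051] yaw 4.8 F [-0.7 -1.3  0.3] w 0.0083 q6 -0.38
shift [0.504 0.01  0.684] turn [-0.0021  0.0045  0.0018]
```

Request:
carry_out([
  [[0.5,0.01,0],[-0.002,0.004,0.002],1],
  [[0.52,0.01,0.3],[-0.002,0.004,0.002],1],
  [[0.52,0.01,0.7],[-0.002,0.004,0.002],1],
  [[0.52,0.01,0.7],[-0.002,0.004,0.002],1],
  [[0.52,0.01,0.7],[-0.002,0.004,0.002],1],
])

```text
clock: 12.2
ee_pos: [0.6036, -0.1142, 0.1451]
tcp_rot: [-0.001, 0.999, 0.039, -0.004]
contact_force: [0.0, -0.7, 0.3]
gripper_width: 0.0004
```

Run:
```python
from h import *
gos(.125,.075,.11)
st=arm.state();cr=camRt('wrist',st);p,d=arm.capture('wrist')
save('pics/w7.png',p,None,1.5)
```

```text
stand pos [123.4  75.  145.1]
t12.20 pos [ 0.6036 -0.1142  0.1451] yaw 4.5 F [ 0.  -0.7  0.3] w 0.0004 q6 -0.35
shift [0.023 0.001 0.438] turn [-0.0013  0.0038 -0.0008]
```

View pics/w7.png

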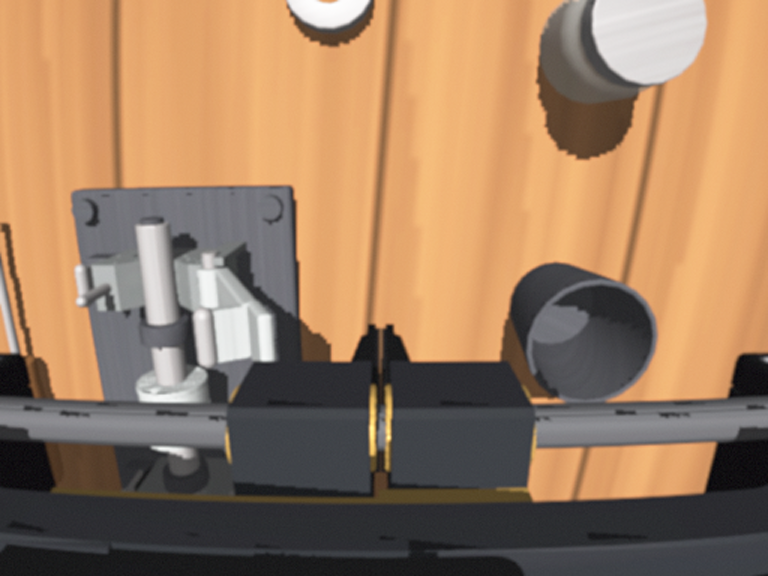

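Request:
carry_out([
  [[0.01,0,0.3],[0,0.004,0],1],
  [[0.01,0,0.44],[0,0.004,0],1],
  [[0.01,0,0.44],[0,0.004,0],1],
  [[0.01,0,0.44],[0,0.004,0],1],
])

```text
clock: 12.58
ee_pos: [0.6057, -0.1147, 0.113]
tcp_rot: [-0.001, 0.999, 0.039, 0.002]
contact_force: [-0.8, -0.5, 0.2]
gripper_width: 0.0006
```

Request:
carry_out([
  [[-0.2,0,0],[0,0,0],1],
  [[-0.4,0,0],[0,0,0],1],
  [[-0.6,0,0],[0,0,0],1],
  [[-0.8,0,0],[0,0,0],1],
])

```text
clock: 12.92
ee_pos: [0.543, -0.1202, 0.1154]
tcp_rot: [0.0, 0.999, 0.039, 0.004]
contact_force: [1.5, -0.1, 1.2]
gripper_width: 0.0002
```

Run:
```python
from h import *
gos(.0,.075,.11)
```

```text
stand pos [ 62.5  73.8 115.4]
t12.92 pos [ 0.543  -0.1202  0.1154] yaw 4.5 F [ 1.5 -0.1  1.2] w 0.0002 q6 -0.40
shift [-0.782 -0.013  0.061] turn [ 0.0003 -0.0043 -0.0009]
```

Request:
carry_out([
  [[-0.2,-0.013,0.03],[0,-0.004,0],1],
  [[-0.4,-0.013,0.06],[0,-0.004,0],1],
  [[-0.6,-0.013,0.06],[0,-0.004,0],1],
  [[-0.8,-0.013,0.06],[0,-0.004,0],1],
  [[-0.95,-0.013,0.06],[0,-0.004,0],1],
  [[-0.95,-0.013,0.06],[0,-0.004,0],1],
])

```text
clock: 13.42
ee_pos: [0.4666, -0.1255, 0.1117]
tcp_rot: [0.001, 0.999, 0.039, 0.001]
contact_force: [-0.4, -0.2, 0.1]
gripper_width: 0.0002
```

Run:
```python
from h import *
gos(-.02,.075,.11)
p,d=arm.capture('side'); save('pics/s1.png',p,(230,110,370,220),5)
```

```text
stand pos [-14.1  74.7 111.7]
t13.42 pos [ 0.4666 -0.1255  0.1117] yaw 4.5 F [-0.4 -0.2  0.1] w 0.0002 q6 -0.45
shift [-0.074 -0.004  0.02 ] turn [ 0.0008 -0.0012 -0.0012]
```

View pics/s1.png

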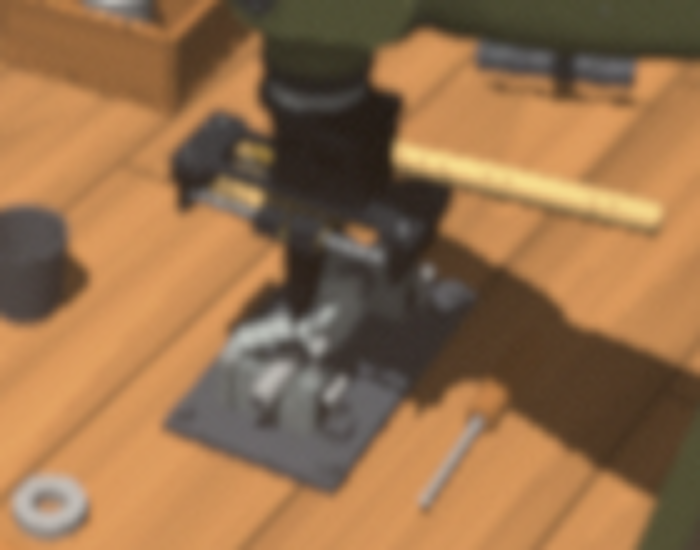

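Request:
carry_out([
  [[-0.15,0,-0.02],[0,0,0],1],
  [[-0.35,0,0],[0,-0.001,0],1],
  [[-0.35,0,0.05],[0,-0.001,0],1],
  [[-0.35,0,0.1],[0,-0.001,0],1],
  [[-0.35,0,0.1],[0,-0.001,0],1],
])

```text
clock: 13.88
ee_pos: [0.4403, -0.1276, 0.1032]
tcp_rot: [0.001, 0.999, 0.039, 0.001]
contact_force: [-0.2, -0.3, 0.7]
gripper_width: 0.0002
```

Run:
```python
from h import *
gos(-.042,.075,.095)
```

```text
stand pos [-40.5  74.7 103.2]
t13.88 pos [ 0.4403 -0.1276  0.1032] yaw 4.5 F [-0.2 -0.3  0.7] w 0.0002 q6 -0.48
shift [-0.019 -0.004  0.103] turn [ 0.0008 -0.0006 -0.0012]
```

Request:
carry_out([
  [[-0.02,0,0.03],[0,0,0],1],
  [[-0.02,0,0.06],[0,0,0],1],
  [[-0.02,0,0.08],[0,0,0],1],
  [[-0.02,0,0.08],[0,0,0],1],
])

```text
clock: 14.22
ee_pos: [0.4389, -0.1278, 0.0965]
tcp_rot: [0.001, 0.999, 0.039, 0.001]
contact_force: [0.3, -0.9, 0.6]
gripper_width: 0.0004
```

Request:
carry_out([
  [[0,0,0.03],[0,0,0],1],
  [[0,0,0.05],[0,0,0],1],
  [[0,0,0.05],[0,0,0],1],
])

```text
clock: 14.47
ee_pos: [0.4389, -0.1278, 0.0922]
tcp_rot: [0.001, 0.999, 0.039, 0.0]
contact_force: [-0.5, -0.1, -0.4]
gripper_width: -0.0001
```

Request:
carry_out([
  [[0,0,0.03],[0,0,0],1],
  [[0,0,0.05],[0,0,0],1],
  [[0,0,0.05],[0,0,0],1],
])

```text
clock: 14.72
ee_pos: [0.4387, -0.1278, 0.0878]
tcp_rot: [0.001, 0.999, 0.039, 0.0]
contact_force: [-0.5, -1.2, 1.0]
gripper_width: 0.0002
```

Request:
carry_out([
  [[0,0,0.02],[0,0,0],1],
  [[0,0,0.03],[0,0,0],1],
  [[0,0,0.03],[0,0,0],1],
])

```text
clock: 14.97
ee_pos: [0.4385, -0.1278, 0.0851]
tcp_rot: [0.001, 0.999, 0.039, 0.0]
contact_force: [-0.8, -0.1, 1.1]
gripper_width: 0.0006
```

Request:
carry_out([
  [[0,0,0.02],[0,0,0],1],
  [[0,0,0.03],[0,0,0],1],
  [[0,0,0.03],[0,0,0],1],
])

```text
clock: 15.22
ee_pos: [0.4384, -0.1278, 0.0826]
tcp_rot: [0.001, 0.999, 0.039, -0.0]
contact_force: [-1.9, 0.1, 3.5]
gripper_width: 0.0004
```

Request:
carry_out([
  [[0,0,0.015],[0,0,0],1],
  [[0,0,0.03],[0,0,0],1],
  [[0,0,0.03],[0,0,0],1],
])

```text
clock: 15.47
ee_pos: [0.4382, -0.1279, 0.0805]
tcp_rot: [0.001, 0.999, 0.039, -0.001]
contact_force: [-2.2, 0.6, 4.8]
gripper_width: 0.0007
```

Request:
carry_out([
  [[0,0,0.015],[0,0,0],1],
  [[0,0,0.03],[0,0,0],1],
  [[0,0,0.03],[0,0,0],1],
])

```text
clock: 15.72
ee_pos: [0.438, -0.1278, 0.0781]
tcp_rot: [0.001, 0.999, 0.039, -0.001]
contact_force: [-1.5, -0.3, 2.5]
gripper_width: 0.0002
```

Request:
carry_out([
  [[0,0,0.015],[0,0,0],1],
  [[0,0,0.03],[0,0,0],1],
  [[0,0,0.03],[0,0,0],1],
])

```text
clock: 15.97
ee_pos: [0.4378, -0.1276, 0.0749]
tcp_rot: [0.0, 0.999, 0.039, -0.001]
contact_force: [0.3, -0.4, -0.1]
gripper_width: 0.0006
```

Request:
carry_out([
  [[0,0,0.015],[0,0,0],1],
  [[0,0,0.03],[0,0,0],1],
  [[0,0,0.03],[0,0,0],1],
])

```text
clock: 16.22
ee_pos: [0.4378, -0.1275, 0.0726]
tcp_rot: [0.0, 0.999, 0.039, -0.001]
contact_force: [-0.7, 0.7, 2.9]
gripper_width: 0.0007
```

Request:
carry_out([
  [[0,0,0.015],[0,0,0],1],
  [[0,0,0.03],[0,0,0],1],
  [[0,0,0.03],[0,0,0],1],
])

```text
clock: 16.47
ee_pos: [0.4378, -0.1276, 0.0722]
tcp_rot: [0.0, 0.999, 0.039, -0.002]
contact_force: [-7.9, 2.2, 13.5]
gripper_width: 0.0006
```

Request:
carry_out([
  [[0,0,0.015],[0,0,0],1],
  [[0,0,0.03],[0,0,0],1],
  [[0,0,0.03],[0,0,0],1],
])

```text
clock: 16.72
ee_pos: [0.4378, -0.1277, 0.0721]
tcp_rot: [-0.0, 0.999, 0.039, -0.003]
contact_force: [-9.2, 3.2, 16.7]
gripper_width: 0.0008
```

Request:
carry_out([
  [[0,0,-0.1],[0,0,0],1],
  [[0,0,-0.5],[0,0,0],1],
  [[0,0,-1],[0,0,0],1],
  [[0,0,-1],[0,0,0],1],
  [[0,0,-1],[0,0,0],1],
])

```text
clock: 17.13
ee_pos: [0.4403, -0.1285, 0.1552]
tcp_rot: [0.001, 0.999, 0.039, 0.0]
contact_force: [-0.8, -0.1, -0.3]
gripper_width: 0.0005
```

Run:
```python
from h import *
gos(.12,-.075,.2)
p,d=arm.capture('side'); save('pics/s2.png',p,(230,110,370,220),5)
st=arm.state();cr=camRt('wrist',st);p,d=arm.capture('wrist')
save('pics/w8.png',p,None,1.5)
G=w2s(cloud('wrist',d,cr)); G[240:]=np.nan
m=(abs(G[:,:,1]-.075)<.008)&(G[:,:,2]>.05)&(G[:,:,2]<.16)&(abs(G[:,:,0])<.07); q=G[m]*1e3
for b in range(-66,60,6):
    w=q[abs(q[:,0]-b)<3]
    if len(w)>2: print(b,len(w),'z med',np.median(w[:,2]).round(1),w[:,2].max().round(1))
```

```text
stand pos [-40.5  73.8 155.2]
t17.13 pos [ 0.4403 -0.1285  0.1552] yaw 4.5 F [-0.8 -0.1 -0.3] w 0.0005 q6 -0.48
shift [ 2.011  1.858 -0.553] turn [ 0.0013 -0.0004 -0.0008]
-60 20 z med 71.6 72.5
-54 156 z med 73.0 75.1
-48 158 z med 72.8 75.0
-42 138 z med 72.7 74.8
-36 157 z med 71.9 74.0
-30 157 z med 71.7 73.2
-24 151 z med 71.7 73.2
-18 147 z med 71.3 72.8
-12 158 z med 71.0 72.8
-6 150 z med 70.7 72.1
0 149 z med 70.5 72.2
6 145 z med 70.3 72.0
12 150 z med 70.0 72.2
18 141 z med 69.7 71.8
24 147 z med 69.3 71.0
30 141 z med 69.0 70.6
36 113 z med 66.4 69.6
42 15 z med 63.4 65.0
```

View pics/w8.png

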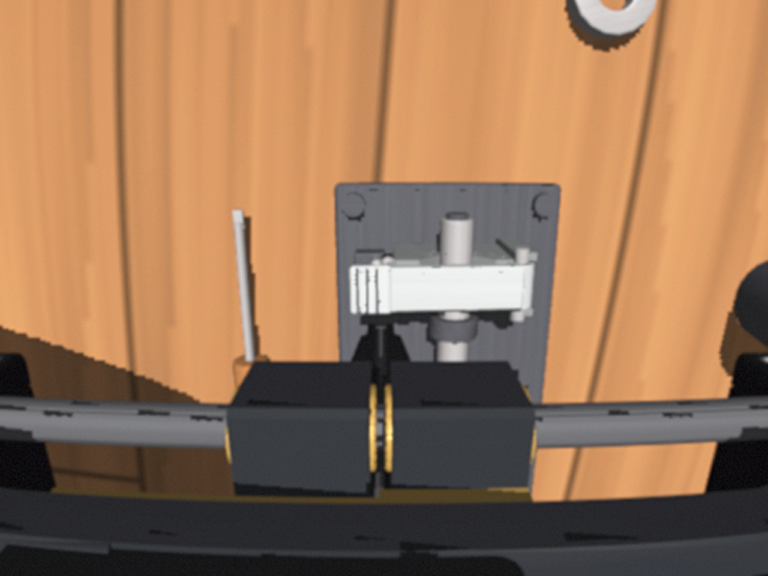

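View pics/s2.png

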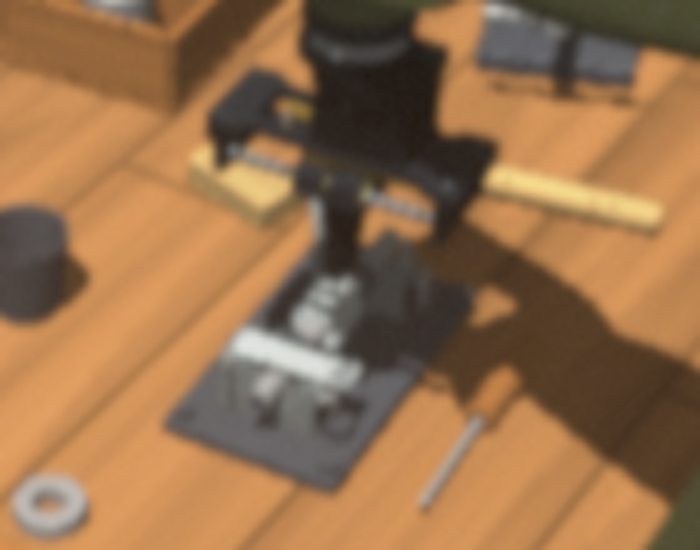

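Request:
carry_out([
  [[0.1,0,-0.4],[0,0,0],1],
  [[0.5,0.4,-0.6],[0,0,0],1],
  [[1,0.8,-0.6],[0,0,0],1],
  [[1,1,-0.6],[0,0,0],1],
  [[1,1,-0.6],[0,0,0],1],
])

```text
clock: 17.65
ee_pos: [0.5255, -0.2039, 0.1968]
tcp_rot: [-0.0, 0.999, 0.038, -0.004]
contact_force: [0.0, 0.2, -1.5]
gripper_width: 0.0003
```

Request:
carry_out([
  [[0.4,0.3,0],[0,0,0],1],
  [[0.8,0.7,0],[0,0,0],1],
  [[1,0.86,0],[0,0,0],1],
  [[1,0.86,0],[0,0,0],1],
])

```text
clock: 17.98
ee_pos: [0.6115, -0.2679, 0.1923]
tcp_rot: [-0.001, 0.999, 0.038, -0.006]
contact_force: [-1.0, -0.2, -0.5]
gripper_width: 0.0004
```

Run:
```python
from h import *
gos(.115,-.075,.15)
```

```text
stand pos [119.  -78.9 192.3]
t17.98 pos [ 0.6115 -0.2679  0.1923] yaw 4.3 F [-1.  -0.2 -0.5] w 0.0004 q6 -0.57
shift [-0.044 -0.047  0.53 ] turn [-0.0013  0.0053 -0.0024]
```

Request:
carry_out([
  [[-0.02,-0.05,0.4],[-0.001,0.005,-0.002],1],
  [[-0.04,-0.05,0.8],[-0.001,0.005,-0.002],1],
  [[-0.04,-0.05,1],[-0.001,0.005,-0.002],1],
  [[-0.04,-0.05,1],[-0.001,0.005,-0.002],1],
  [[-0.04,-0.05,1],[-0.001,0.005,-0.002],1],
])

```text
clock: 18.4
ee_pos: [0.6051, -0.2626, 0.1099]
tcp_rot: [-0.002, 0.999, 0.04, -0.003]
contact_force: [-0.6, 0.6, 0.8]
gripper_width: 0.0005
```

Run:
```python
from h import *
gos(.04,-.075,.11)
```

```text
stand pos [113.  -73.1 109.9]
t18.40 pos [ 0.6051 -0.2626  0.1099] yaw 4.6 F [-0.6  0.6  0.8] w 0.0005 q6 -0.57
shift [-0.912  0.025  0.003] turn [-0.0017  0.0024 -0.0003]
```

Request:
carry_out([
  [[-0.25,0.025,0],[-0.001,0.002,0],1],
  [[-0.5,0.025,0],[-0.001,0.002,0],1],
  [[-0.7,0.025,0],[-0.001,0.002,0],1],
  [[-0.9,0.025,0],[-0.001,0.002,0],1],
])

```text
clock: 18.73
ee_pos: [0.5339, -0.2706, 0.1128]
tcp_rot: [0.0, 0.999, 0.04, 0.001]
contact_force: [0.1, -0.0, 0.2]
gripper_width: 0.0002
```

Run:
```python
from h import *
gos(-.018,-.075,.111)
```

```text
stand pos [ 41.4 -75.3 112.8]
t18.73 pos [ 0.5339 -0.2706  0.1128] yaw 4.6 F [ 0.1 -0.   0.2] w 0.0002 q6 -0.64
shift [-0.743 -0.004  0.021] turn [ 0.0004 -0.0013 -0.0002]
```

Request:
carry_out([
  [[-0.2,-0.004,0.02],[0,-0.001,0],1],
  [[-0.4,-0.004,0.02],[0,-0.001,0],1],
  [[-0.6,-0.004,0.02],[0,-0.001,0],1],
  [[-0.72,-0.004,0.02],[0,-0.001,0],1],
  [[-0.72,-0.004,0.02],[0,-0.001,0],1],
])

```text
clock: 19.15
ee_pos: [0.4758, -0.2752, 0.1127]
tcp_rot: [0.001, 0.999, 0.039, 0.001]
contact_force: [0.3, -0.1, -0.5]
gripper_width: 0.0006
```

Request:
carry_out([
  [[-0.15,0,-0.01],[0,0,0],1],
  [[-0.32,0,0],[0,0,0],1],
  [[-0.32,0,0.05],[0,0,0],1],
  [[-0.32,0,0.1],[0,0,0],1],
  [[-0.32,0,0.1],[0,0,0],1],
])

```text
clock: 19.57
ee_pos: [0.4502, -0.2769, 0.1036]
tcp_rot: [0.001, 0.999, 0.039, 0.001]
contact_force: [-0.6, 0.6, 0.0]
gripper_width: 0.0005
```

Run:
```python
from h import *
gos(-.042,-.075,.095)
p,d=arm.capture('side'); save('pics/s3.png',p,(230,110,370,220),5)
```

```text
stand pos [-42.6 -74.9 103.6]
t19.57 pos [ 0.4502 -0.2769  0.1036] yaw 4.5 F [-0.6  0.6  0. ] w 0.0005 q6 -0.73
shift [0.007 0.001 0.108] turn [ 0.0007 -0.0008 -0.0008]
```

View pics/s3.png

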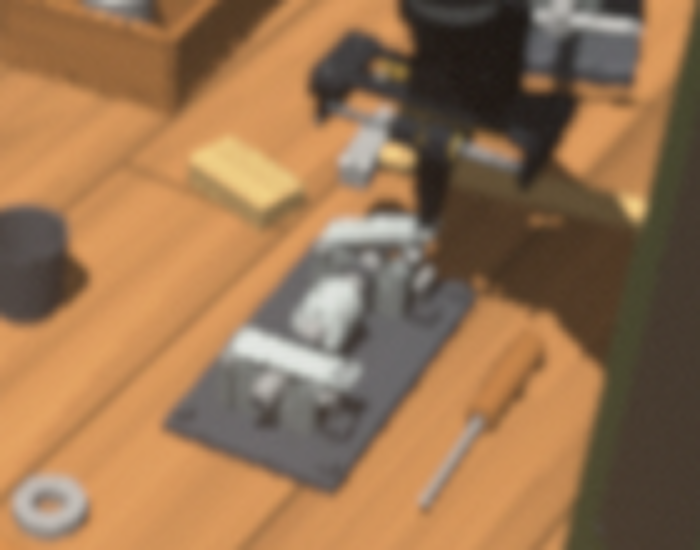

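Cap a (lower left) is lying shut. Cap b (centred at 380,230) is raised under the finger tip. I'll press it now, keeping clear of forcing it.

Request:
carry_out([
  [[0,0,0.04],[0,0,0],1],
  [[0,0,0.08],[0,0,0],1],
  [[0,0,0.1],[0,0,0],1],
  [[0,0,0.1],[0,0,0],1],
])

```text
clock: 19.95
ee_pos: [0.4504, -0.2769, 0.0953]
tcp_rot: [0.001, 0.999, 0.04, 0.001]
contact_force: [0.0, -0.5, -0.4]
gripper_width: 0.0003
```

Request:
carry_out([
  [[0,0,0.03],[0,0,0],1],
  [[0,0,0.05],[0,0,0],1],
  [[0,0,0.05],[0,0,0],1],
])

```text
clock: 20.2
ee_pos: [0.4504, -0.2769, 0.091]
tcp_rot: [0.001, 0.999, 0.04, 0.001]
contact_force: [0.5, 0.5, 0.4]
gripper_width: 0.0004
```

Request:
carry_out([
  [[0,0,0.02],[0,0,0],1],
  [[0,0,0.03],[0,0,0],1],
  [[0,0,0.03],[0,0,0],1],
])

```text
clock: 20.45
ee_pos: [0.4503, -0.2769, 0.0884]
tcp_rot: [0.001, 0.999, 0.04, 0.001]
contact_force: [-0.4, 0.6, 0.7]
gripper_width: 0.0003
```

Request:
carry_out([
  [[0,0,0.015],[0,0,0],1],
  [[0,0,0.03],[0,0,0],1],
  [[0,0,0.03],[0,0,0],1],
])

```text
clock: 20.7
ee_pos: [0.4502, -0.2769, 0.0858]
tcp_rot: [0.001, 0.999, 0.039, 0.0]
contact_force: [-0.6, 0.2, 0.8]
gripper_width: 0.0004
```

Request:
carry_out([
  [[0,0,0.015],[0,0,0],1],
  [[0,0,0.03],[0,0,0],1],
  [[0,0,0.03],[0,0,0],1],
])

```text
clock: 20.95
ee_pos: [0.4501, -0.2768, 0.083]
tcp_rot: [0.0, 0.999, 0.039, 0.0]
contact_force: [-0.2, 0.3, 0.3]
gripper_width: 0.0005
```

Request:
carry_out([
  [[0,0,0.015],[0,0,0],1],
  [[0,0,0.03],[0,0,0],1],
  [[0,0,0.03],[0,0,0],1],
])

```text
clock: 21.2
ee_pos: [0.45, -0.2769, 0.0807]
tcp_rot: [0.001, 0.999, 0.04, 0.0]
contact_force: [-2.5, 0.3, 3.8]
gripper_width: 0.0006
```

Request:
carry_out([
  [[0,0,0.015],[0,0,0],1],
  [[0,0,0.03],[0,0,0],1],
  [[0,0,0.03],[0,0,0],1],
])

```text
clock: 21.45
ee_pos: [0.4496, -0.277, 0.0785]
tcp_rot: [0.0, 0.999, 0.04, -0.0]
contact_force: [-3.5, 0.9, 5.1]
gripper_width: 0.0005
```

Request:
carry_out([
  [[0,0,0.015],[0,0,0],1],
  [[0,0,0.03],[0,0,0],1],
  [[0,0,0.03],[0,0,0],1],
])

```text
clock: 21.7
ee_pos: [0.4495, -0.277, 0.0761]
tcp_rot: [0.0, 0.999, 0.04, -0.001]
contact_force: [-1.0, -0.4, 2.5]
gripper_width: 0.0004
```

Request:
carry_out([
  [[0,0,0.015],[0,0,0],1],
  [[0,0,0.03],[0,0,0],1],
  [[0,0,0.03],[0,0,0],1],
])

```text
clock: 21.95
ee_pos: [0.4493, -0.2766, 0.0729]
tcp_rot: [0.0, 0.999, 0.04, -0.001]
contact_force: [0.5, 0.6, -0.8]
gripper_width: 0.0006
```

Request:
carry_out([
  [[0,0,0.015],[0,0,0],1],
  [[0,0,0.03],[0,0,0],1],
  [[0,0,0.03],[0,0,0],1],
])

```text
clock: 22.2
ee_pos: [0.4494, -0.2765, 0.0706]
tcp_rot: [-0.0, 0.999, 0.04, -0.001]
contact_force: [-0.8, 0.5, 2.2]
gripper_width: 0.0007
```

Same pattern as cap a: the force falls away, which is the click. I'll press once more to reach the hard stop.

Request:
carry_out([
  [[0,0,0.015],[0,0,0],1],
  [[0,0,0.03],[0,0,0],1],
  [[0,0,0.03],[0,0,0],1],
])

```text
clock: 22.45
ee_pos: [0.4494, -0.2766, 0.0702]
tcp_rot: [-0.0, 0.999, 0.04, -0.001]
contact_force: [-6.1, 2.9, 13.8]
gripper_width: 0.0004
```

Request:
carry_out([
  [[0,0,0.015],[0,0,0],1],
  [[0,0,0.03],[0,0,0],1],
  [[0,0,0.03],[0,0,0],1],
])

```text
clock: 22.7
ee_pos: [0.4494, -0.2767, 0.0702]
tcp_rot: [-0.001, 0.999, 0.04, -0.002]
contact_force: [-6.6, 3.7, 14.4]
gripper_width: 0.0005
```

Request:
carry_out([
  [[0,0,-0.1],[0,0,0],1],
  [[0,0,-0.5],[0,0,0],1],
  [[0,0,-1],[0,0,0],1],
  [[0,0,-1],[0,0,0],1],
  [[0,0,-1],[0,0,0],1],
])

```text
clock: 23.12
ee_pos: [0.4516, -0.2781, 0.1537]
tcp_rot: [0.002, 0.999, 0.04, 0.001]
contact_force: [-0.3, 1.0, 0.8]
gripper_width: 0.0002
```

Request:
carry_out([
  [[0,0.4,-0.5],[0,0,0],1],
  [[0,0.8,-1],[0,0,0],1],
  [[0,1,-1],[0,0,0],1],
  [[0,1,-1],[0,0,0],1],
])

```text
clock: 23.45
ee_pos: [0.4592, -0.3626, 0.2381]
tcp_rot: [0.005, 0.999, 0.038, 0.003]
contact_force: [-0.7, 1.7, 0.2]
gripper_width: 0.0004
```

Run:
```python
from h import *
gos(0,.0,.3)
p,d=arm.capture('side'); save('pics/s4.png',p,(230,110,370,220),5)
st=arm.state();cr=camRt('wrist',st);p,d=arm.capture('wrist')
np.savez('pics/w9.npz',p=p,d=d,R=cr[1],t=cr[2]); save('pics/w9.png',p,None,1.5)
G=w2s(cloud('wrist',d,cr)); G[270:]=np.nan
for y0 in (.075,-.075):
  m=(abs(G[:,:,1]-y0)<.008)&(G[:,:,2]>.05)&(G[:,:,2]<.16)&(abs(G[:,:,0])<.07); q=G[m]*1e3
  for b in range(-60,50,12):
    w=q[abs(q[:,0]-b)<3]
    if len(w)>2: print(y0,b,len(w),'z med',np.median(w[:,2]).round(1),w[:,2].max().round(1))
q=G[(abs(G[:,:,1])<.016)&(abs(G[:,:,0])<.03)&(G[:,:,2]>.055)]*1e3; print('pulley x',q[:,0].min(),q[:,0].max(),'z',np.percentile(q[:,2],98))
q=G[(abs(G[:,:,1])<.06)&(abs(G[:,:,1])>.03)&(abs(G[:,:,0])<.02)&(G[:,:,2]>.061)]*1e3; print('collars y',[q[q[:,1]>0,1].min(),q[q[:,1]>0,1].max()],[q[q[:,1]<0,1].min(),q[q[:,1]<0,1].max()])
```

```text
stand pos [ -40.4 -161.1  238.1]
t23.45 pos [ 0.4592 -0.3626  0.2381] yaw 4.4 F [-0.7  1.7  0.2] w 0.0004 q6 -0.84
shift [ 0.504 -2.008 -0.791] turn [ 0.005  -0.003  -0.0016]
-0.075 -60 17 z med 69.6 71.0
-0.075 -48 102 z med 71.1 74.5
-0.075 -36 102 z med 70.5 72.5
-0.075 -24 106 z med 70.4 71.9
-0.075 -12 100 z med 70.1 71.9
-0.075 0 106 z med 69.9 71.5
-0.075 12 105 z med 69.5 71.7
-0.075 24 102 z med 69.3 71.6
-0.075 36 84 z med 67.0 70.0
pulley x -19.708906305210423 19.139657996366697 z 71.05202595913784Traceback (most recent call last):
  File "<stdin>", line 13, in <module>
    return umr_minimum(a, axis, None, out, keepdims, initial, where)
ValueError: zero-size array to reduction operation minimum which has no identity
```

View pics/w9.png

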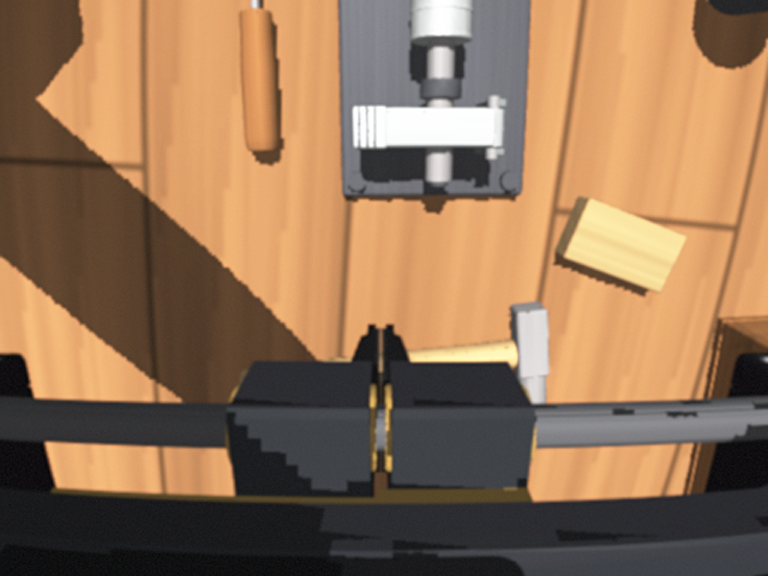

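View pics/s4.png

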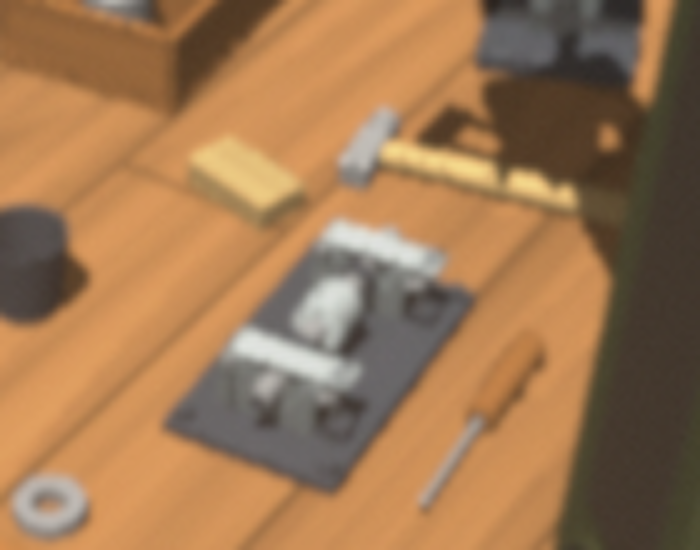

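Run:
```python
from h import *
D=np.load('pics/w9.npz'); G=w2s(cloud('wrist',D['d'],(arm.calibration('wrist'),D['R'],D['t']))); G[200:]=np.nan
q=G[(G[:,:,1]<-.03)&(G[:,:,1]>-.058)&(abs(G[:,:,0])<.02)&(G[:,:,2]>.061)]*1e3; print('collar y',q[:,1].min(),q[:,1].max(),'x',q[:,0].min(),q[:,0].max())
print(arm.state()['joint_velocities'].round(3)); arm.finish_job()
```

```text
collar y -55.854525335731296 -40.62923358814672 x -9.001362930581415 8.505195762725513
[ 0.022 -0.004  0.062  0.001  0.005  0.002]
the job is handed in; nothing more can be done
```

I laid the largest spindle in both saddles of the stand, then swung and pressed both caps shut. I handed the job in with about 23.6 s on the clock (limit 61 s). `finish_job` gives no verdict, so the result below rests on my own checks.

- **Spindle:** after I let go, it measured about 0.5 mm off centre across and about 1 mm off along the shaft. Its axis was 50.5 mm high and lay parallel to the saddles. A last look showed it still in that place.
- **Caps:** on each one the push force rose to about 5 N, dropped to about zero (the click), then met a hard stop. I stopped pressing at 17 N vertical (19 N in all) on cap a and 14 N (16 N in all) on cap b. The 5 N peak is below the 8 to 15 N you gave, probably because I only read the force at the end of each step.
- **Held shut:** with the fingers off, depth readings put cap a at about 0.04 rad and cap b at about 0.02 rad. Both were still closed in the last side view.
- **Other things on the bench:** I did not notice any of them moved, but I did not measure their positions again at the end.
- **Failed check:** one script stopped with an error because the +y collar was outside the last wrist picture. The −y collar alone measured 41 to 56 mm from the middle, against the 43 to 55 mm expected, so it agrees.

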